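Load the bamboo spatulas into the drying cabinet

ROBOT

A 6-joint arm with a two-finger parallel gripper is mounted at the origin on the work surface. World frame = base frame: x ahead of the robot, y to its left, z up, the work surface at z = 0. Lengths are in m, angles in rad, forces in N, time in s.
With the tool pointing down it reaches from about 0.35 to 0.975 m from the base axis. Payload 4.9 kg.
Tool frame: the origin (TCP) lies at the very end of the fingers, on their centre line; the grasp point (between the pads) lies ctrl.hold_point_z behind it (ctrl.hold_point_z is the distance from the TCP to the grasp point, in m); z points along the fingers, y is the line along which they close (so a half turn about z gives the same grasp; the last joint's range is limited). The gripper opens to 85 mm and grips with 20 to 120 N. Pads are 22 mm wide; open, the fingers measure 114 mm over their backs; the gripper's body (76 mm by 85 mm) begins 54 mm behind the grasp point. The pads swing forward as they close: fully open they stand 13 mm farther back than shut.
Start: joints at [-1.233, 0.053, 1.613, -0, 1.476, -0.119], TCP at [0.276, -0.561, 0.194] pointing down, gripper open.
Joint ranges: [-3.01, 3.01], [-1.01, 2.22], [0.06, 2.58], [-1.02, 4.17], [0.09, 2.62], [-3.14, 3.14]. Speed limits (rad/s): [2.57, 2.57, 3.14, 3.14, 3.14, 3.14].

INTERFACE

Orientations are given as a rotation vector (axis times angle).
In Python, from station import ctrl gives the robot as it stands. The module is installed in compiled form; this text tells all that it offers.
- The arm moves only by the tool jog_arm, never from a script. Its argument "deltas" is a list of rows, each a list of 3 entries, a list of its own where there are three numbers: the closure, from -1 (fully open) to 1 (shut), then the shift along the world's x, y, z scaled (see below), then the turn, a rotation vector about the world's x, y, z scaled (see below). A call has 1 to 12 rows; each row is the pose to reach, as a shift and turn from the pose commanded when the call began, turning the shorter way round; what a row does not reach only later rows make up. The controller multiplies each number of a shift by 0.4 m and each number of a turn by 180 degrees. A row lasts 1/12 s, in which the tool goes at most 41.7 mm and 7.16 degrees, less where a joint would pass 70% of its speed; a pose out of reach is approached as far as the arm can. A call with a number of a shift or a turn outside -1 to 1 is refused whole. A call with a gripper value outside its range is refused whole. The fingers move at their own pace and stop on an object; "squeeze" is the grip in N (left out, the last holds). Time passes only in rows, so rows that repeat a pose let the fingers close. It gives the time, the measured TCP pose, the force, the opening and the grip force at its end, in the units of the state.
- ctrl.get_obs(): the state, without advancing time (a new reading comes with each control period).
- ctrl.get_image(name): name is "side" or "top"; returns the picture (480x640x3 uint8, red, green, blue); there is no depth.
- ctrl.get_calibration(name): a dict with "K" (3x3 intrinsics, pixels), "extrinsics" (4x4, takes a point from world to camera coordinates). Camera axes: x right, y down, z forward; pixel columns grow to the right and rows downward; lengths in m; the calibration is good to about 2 mm. A picture is of the moment at which its call begins. get_calibration takes no time and is no camera call.
- ctrl.finish_job(): hands the job in; it is judged then, once.
The state is a dict: "t": time; "q": joint angles; "dq": joint speeds; "effort": joint torques, N m; "tool_pos": TCP position; "tool_rot": TCP orientation; "contact_force": force on the tool from outside, world axes, zero at the start; "wrist_torque": the same for the moment, N m; "opening": finger opening in m; "grip_force": force on a finger pad.
Only numpy, scipy, OpenCV 4.12 (cv2) and the standard library are available. Lean on these libraries where they do the work, as an engineer would, in place of code of your own. Each camera call takes 0.05 s, during which the arm holds its last target. There are 200 camera calls.

TASK

Lay every bamboo spatula flat in the tray, one to a lane, blade towards the drying cabinet and handle towards the yellow push wall. Raise the cabinet's sash well up, push the tray over the rollers until it is fully home against the stop, lower the sash right down, and only then switch the fan on with the red lever. Leave the blue bowl and the salt shaker as they are.

Things in the scene. Friction and masses are not known exactly. Their poses are not given: they have to be found in the camera images.
- cabinet: drying cabinet and the roller run leading into it, one fixed piece. Origin: on the counter (z = 0), mid sash plane; x along the rollers INTO the cabinet, z up. Two grey sash posts at x = 0 (24 mm thick, y +-107 to +-137 mm, 220 mm tall, no crossbar between). Clear box behind the sash, roof top at z = 171 mm, under open to the rollers
- run (a point): middle of the roller run at the sash plane, at roller-top height (35 mm above the counter). Free-turning grey rollers from cabinet x = -209 to +178 mm, between two aluminium guide rails (x -230 to +215 mm, tops 48 mm high, inner faces y = +-107, outer +-117 mm). The inner face of the back wall, the stop for the tray, is at cabinet x = +196 mm
- sash (a joint): height of the clear vertical sliding sash over fully shut (m): 0 shut, 0.130 fully raised. It stays where it is left (friction 6 N, weight 3.5 N: about 10 N lifts, 3 N lowers it). Panel 8 mm thick, 212 mm wide, 137 mm tall; lower edge at z = 38 mm when shut
- sash_handle (a point): middle of the red handle bar on the robot's side of the sash: 12 mm thick (cabinet x) x 110 mm long (y) x 18 mm tall, 50 mm in front of the sash's mid-plane: 40 mm free behind it for a finger; stand-offs at its ends, y = +-47 mm. At z = 150 mm when shut, 25 mm below the sash's top edge. Pinch it from above across its 12 mm, fingers opened to about 45 mm
- fan_switch (a joint): red toggle lever of the drying fan, on a grey block on the counter right of the sash post (cabinet x = -20, y = -205 mm): 0 = off, leaning towards the robot (cabinet -x); 1.0 rad = on, leaning to cabinet +x. It stays where it is left; push the tip over in cabinet +x
- fan_switch_tip (a point): tip of the lever, 80 mm from its hinge; moves about 77 mm towards cabinet +x from off to on, highest halfway
- tray: white tray 180 mm (x) x 208 mm (y), 0.45 kg, loose on the rollers between the rails, x as the cabinet's x. Origin: centre of its underside (cabinet x = +106 mm when home against the stop). Floor 4 mm thick. At its -x end a yellow push wall 4 mm thick, 30 mm tall; other walls 12 mm tall (all from the underside)
- lanes (a point): centre of the tray's floor (top face). Three grey dividers along x (3 mm thick, 6 mm tall above the floor) at tray y = -50, 0, 50 mm make four lanes centred at y = -75, -25, 25, 75 mm, each 172 mm long inside
- spatula1: bamboo spatula, 150 mm long, 60 g (None if absent). Origin: middle of its length, underside; z up, x from handle to blade: dark handle 90 mm long, 16 wide, 18 high (x -75..+15 mm), pale blade 60 mm long, 34 wide, 6 thick (x +15..+75), undersides level. Grip across the handle near x = -20 mm
- spatula1_tip (a point): blade end of it, on the axis, 3 mm above the underside
- spatula1_butt (a point): handle end of it, on the axis, 9 mm above the underside
- spatula2: bamboo spatula, 150 mm long, 60 g (None if absent). Origin: middle of its length, underside; z up, x from handle to blade: dark handle 90 mm long, 16 wide, 18 high (x -75..+15 mm), pale blade 60 mm long, 34 wide, 6 thick (x +15..+75), undersides level. Grip across the handle near x = -20 mm
- spatula2_tip (a point): blade end of it, on the axis, 3 mm above the underside
- spatula2_butt (a point): handle end of it, on the axis, 9 mm above the underside
- spatula3: bamboo spatula, 150 mm long, 60 g (None if absent). Origin: middle of its length, underside; z up, x from handle to blade: dark handle 90 mm long, 16 wide, 18 high (x -75..+15 mm), pale blade 60 mm long, 34 wide, 6 thick (x +15..+75), undersides level. Grip across the handle near x = -20 mm
- spatula3_tip (a point): blade end of it, on the axis, 3 mm above the underside
- spatula3_butt (a point): handle end of it, on the axis, 9 mm above the underside
- spatula4: bamboo spatula, 150 mm long, 60 g (None if absent). Origin: middle of its length, underside; z up, x from handle to blade: dark handle 90 mm long, 16 wide, 18 high (x -75..+15 mm), pale blade 60 mm long, 34 wide, 6 thick (x +15..+75), undersides level. Grip across the handle near x = -20 mm
- spatula4_tip (a point): blade end of it, on the axis, 3 mm above the underside
- spatula4_butt (a point): handle end of it, on the axis, 9 mm above the underside
- bowl: blue plastic bowl, 140 mm across, 65 mm high, bystander; origin centre of its underside
- shaker: glass salt shaker, 48 mm across, 88 mm high, bystander; origin centre of its underside
Things that resemble listed ones, but are neither listed nor needed, are in the scene too. Leave any purple or turquoise look-alike of the spatula1 alone.

How it is judged:
On the way, in this order (a step that is already met when the one before it is completed fails the run):
1. the sash is raised (at least 100 mm) while the tray is still outside (value of joint sash above 0.1 m and x of tray in the frame of cabinet below 0 m), for 0.2 s.
2. the tray, with all the spatulas in their lanes, is home in the cabinet (x of tray in the frame of cabinet above 0.097 m and x of each of spatula1_tip, spatula2_tip, spatula3_tip, spatula4_tip in the frame of tray above 0.045 m and x of each of spatula1_butt, spatula2_butt, spatula3_butt, spatula4_butt in the frame of tray below -0.045 m and y of spatula1 in the frame of tray between -0.1 and 0.1 m and angle between the x axis of each of spatula1, spatula2, spatula3, spatula4 and the x axis of tray, either way round below 0.2 rad and angle between each of spatula1, spatula2, spatula3, spatula4's own z axis and vertical below 0.12 rad and z of each of spatula1, spatula2, spatula3, spatula4 in the frame of tray below 0.012 m and y of spatula2 in the frame of tray between -0.1 and 0.1 m and y of spatula3 in the frame of tray between -0.1 and 0.1 m and y of spatula4 in the frame of tray between -0.1 and 0.1 m), for 0.2 s.
3. the sash is fully down again, fan still off (value of joint sash below 0.008 m and value of joint fan_switch below 0.5 rad), for 0.2 s.
At the end, for the whole second after the job is handed in: Every spatula present lies flat in the tray (within 0.12 rad, on the floor), along the lanes within 0.2 rad, blade towards the cabinet's back; the tray is at rest within 9 mm of the stop; the sash is within 8 mm of shut; the fan lever is past 0.8 rad (all of step 2 and value of joint sash below 0.008 m and value of joint fan_switch above 0.8 rad and linear speed of tray below 0.02 m/s); the robot touches nothing.
It fails at once if the fan is switched on while the sash is open (value of joint fan_switch above 0.6 rad and value of joint sash above 0.02 m).
It fails at once if the bowl or the salt shaker is disturbed (distance of any of bowl, shaker from where it was at the start of the episode above 0.03 m or angle between shaker's own z axis and vertical above 0.5 rad).
Of spatula1, spatula2, spatula3, spatula4 only 2 to 4 are there at a start; the rules pass over those that are not, and their reading is None.
At some moment in a run one of spatula1, spatula2, spatula3, spatula4 may be knocked a few centimetres aside while the robot is not near it.
Once in a run the grip may slacken for a moment while it holds something.
It also fails if it takes over 210 s, if anything falls off the work surface, if the arm or the gripper's body presses on something with over 40 N, if the wrist force passes 120 N, or if a joint passes its speed limit or range.

## Working session

There is one attempt and no reset: what is moved stays moved. The work goes in short steps, Python scripts to look and compute and a tool call to move; the robot and the scene stay as the last step left them, time stands still between calls to the robot, and variables do not carry over. Pictures are saved under pics/ and viewed, at most 14 in all, crops included, and the job is handed in when it is done.

Besides the shell and the picture viewer there is one more tool, called after "Emit:" by a JSON object that holds its "api" and its "payload". jog_arm: Moves the arm, as the interface text tells. Its arguments: {"type":"object","properties":{"deltas":{"type":"array","items":{"type":"array"}},"squeeze":{"type":"number"}},"required":["deltas"]}

```bash
mkdir -p pics
python3 - <<'E'
from station import ctrl
import cv2,numpy as np
for n in("top","side"):
    cv2.imwrite(f"pics/{n}0.png",ctrl.get_image(n)[:,:,::-1])
    c=ctrl.get_calibration(n);print(n,np.round(c["K"],1).tolist(),np.round(c["extrinsics"],4).tolist())
print(ctrl.hold_point_z,ctrl.get_obs())
E
```

```text
top [[508.5, 0.0, 308.8], [0.0, 508.5, 236.4], [0.0, 0.0, 1.0]] [[-0.0006, -0.9999, 0.0159, -0.0047], [-0.9817, -0.0025, -0.1902, 0.515], [0.1903, -0.0157, -0.9816, 1.1479], [0.0, 0.0, 0.0, 1.0]]
side [[623.2, 0.0, 325.5], [0.0, 623.2, 249.8], [0.0, 0.0, 1.0]] [[-0.74, -0.6725, 0.0155, 0.3915], [-0.4943, 0.5281, -0.6905, 0.3136], [0.4562, -0.5186, -0.7232, 1.2487], [0.0, 0.0, 0.0, 1.0]]
0.0187 {'t': 0.1, 'q': array([-1.23302255e+00,  5.33065525e-02,  1.61412876e+00, -1.50682936e-06,
        1.47599588e+00, -1.18996437e-01]), 'dq': array([-5.22900761e-04, -1.12191730e-03, -2.11170523e-03, -2.49059081e-04,
       -1.09363542e-03, -6.52419001e-06]), 'effort': array([-9.43348714e-04, -3.94901955e+01, -3.71362531e+01, -2.04887519e-04,
        3.93845068e-03, -2.52885252e-05]), 'tool_pos': array([ 0.27545279, -0.5603372 ,  0.19279296]), 'tool_rot': array([-3.05823581e+00, -7.10858324e-01,  3.17439380e-04]), 'contact_force': array([ 0.32162058, -0.25461927,  0.04071586]), 'wrist_torque': array([ 0.02555704, -0.00802611, -0.02374679]), 'grip_force': 0.0, 'opening': 0.08534445953104439}
```

View pics/top0.png

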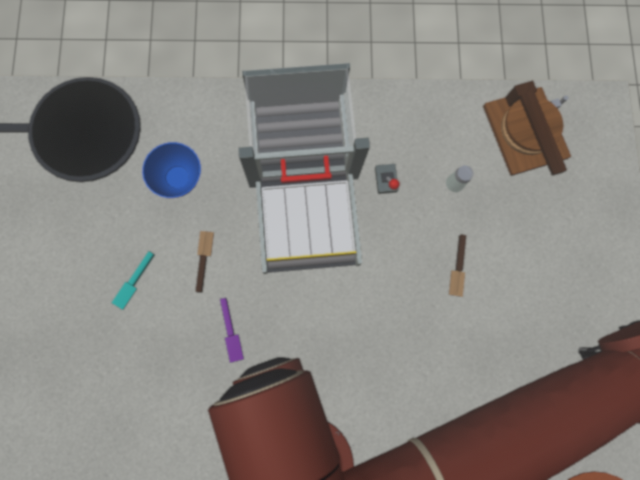

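View pics/side0.png

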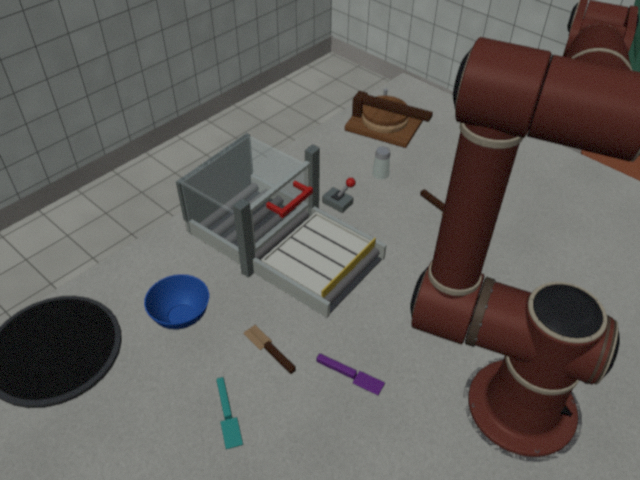

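Top view: bamboo spatulas are at (204,262), blade up, and (458,265), blade down. The look-alikes are turquoise (133,280) and purple (231,330). Cabinet is at (300,160), tray at (310,222), lever at (393,184), bowl at (172,170) and shaker at (462,176). The arm hides part of the table.

```bash
cat > h.py <<'E'
import numpy as np,cv2
from station import ctrl
C={n:ctrl.get_calibration(n) for n in("top","side")}
def proj(n,P):
    P=np.atleast_2d(P);E=C[n]["extrinsics"];p=(P@E[:3,:3].T+E[:3,3])@C[n]["K"].T
    return p[:,:2]/p[:,2:]
def back(n,uv,z):
    uv=np.atleast_2d(uv).astype(float);E=C[n]["extrinsics"];R=E[:3,:3]
    d=np.c_[uv,np.ones(len(uv))]@np.linalg.inv(C[n]["K"]).T@R;o=-R.T@E[:3,3]
    return o+d*((z-o[2])/d[:,2])[:,None]
def save(n,name,box=None,s=1,im=None):
    im=ctrl.get_image(n) if im is None else im
    a=im
    if box: a=im[box[1]:box[3],box[0]:box[2]]
    cv2.imwrite(f"pics/{name}.png",cv2.resize(a[:,:,::-1],None,fx=s,fy=s,interpolation=cv2.INTER_CUBIC));return im
def bamboo(n,im):
    "dark handle / pale blade blobs (u,v,area)"
    h=cv2.cvtColor(im,cv2.COLOR_RGB2HSV);out={}
    for k,lo,hi in(("handle",(3,60,25),(18,255,85)),("blade",(5,60,110),(20,255,230))):
        m=cv2.inRange(h,lo,hi);_,l,st,c=cv2.connectedComponentsWithStats(m)
        out[k]=[(c[i].round(1).tolist(),int(st[i,4])) for i in range(1,len(st)) if 40<st[i,4]<1500]
    return out
E
python3 - <<'E'
from h import *
im=save("top","cab",(230,55,430,205+80),3)
print(bamboo("top",im)); 
for p in [(204,262),(458,265),(247,182),(361,159)]: print(im[p[1],p[0]])
im2=ctrl.get_image("side");print(bamboo("side",im2))
save("side","cabs",(170,125,400,325),3.4,im2)
E
```

```text
{'handle': [([460.6, 252.9], 161), ([200.7, 273.1], 150), ([636.0, 352.1], 42), ([288.9, 366.1], 170), ([586.3, 451.0], 623)], 'blade': [([553.2, 120.3], 633), ([530.6, 143.5], 88), ([205.2, 243.3], 302), ([456.6, 283.0], 318), ([594.8, 476.2], 309)]}
[74 61 54]
[77 62 54]
[124 125 122]
[63 66 64]
{'handle': [([279.0, 356.6], 297)], 'blade': [([377.4, 125.8], 115), ([256.3, 336.1], 298)]}
```

View pics/cab.png

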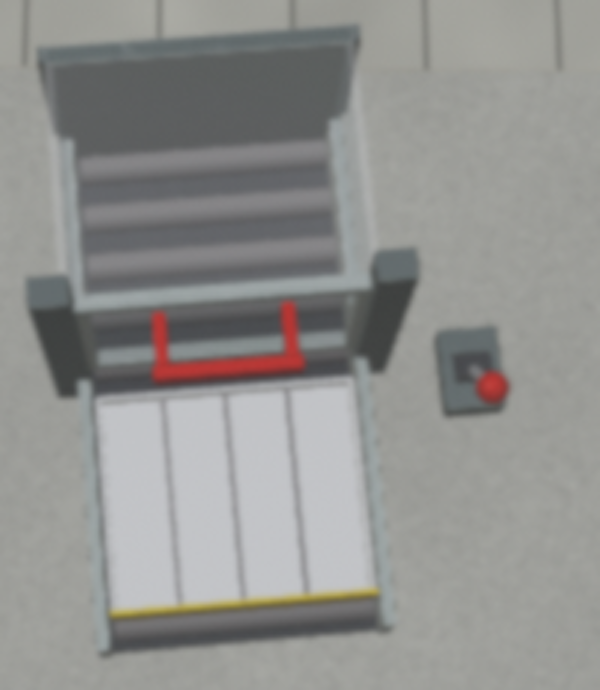

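View pics/cabs.png

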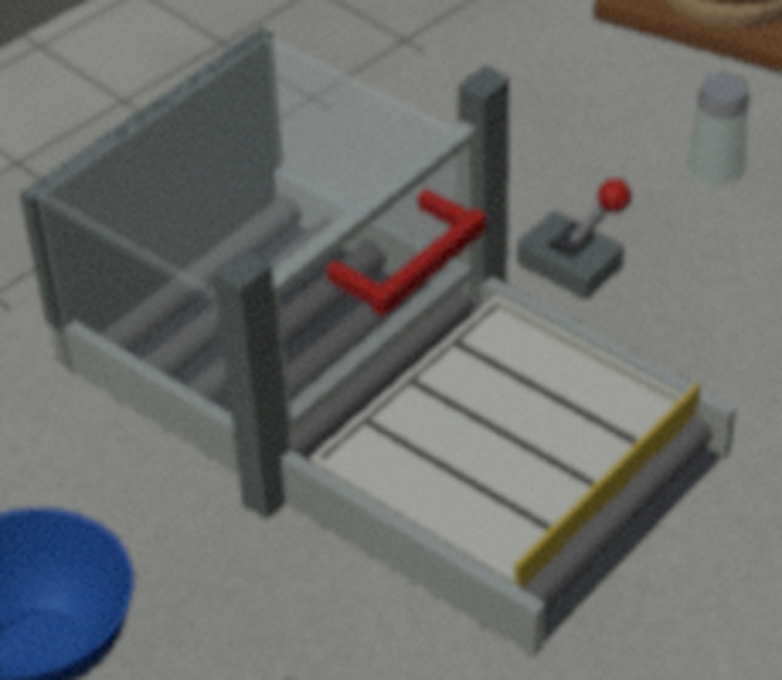

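```bash
cat >> h.py <<'E'
def tri(ut,us):
    f=lambda p:np.r_[proj("top",p)[0]-ut,proj("side",p)[0]-us]
    return least_squares(f,[.6,0,.1])
from scipy.optimize import least_squares
E
python3 - <<'E'
from h import *
T=lambda u,v:np.array([230+u/3,55+v/3]);S=lambda u,v:np.array([170+u/3.4,125+v/3.4])
obs=[("top",T(49,294),(0,.122,.22)),("top",T(395,265),(0,-.122,.22)),("top",T(105,641),(-.23,.112,.048)),("top",T(386,622),(-.23,-.112,.048)),
("top",T(154,372),(-.05,.055,.152)),("top",T(304,361),(-.05,-.055,.152)),
("side",S(381,298),(-.05,.055,.15)),("side",S(480,221),(-.05,-.055,.15)),("side",S(246,267),(0,.122,.22)),("side",S(484,83),(0,-.122,.22)),
("side",S(541,603),(-.23,.117,.048)),("side",S(733,412),(-.23,-.117,.048))]
def W(p,P):
    c,s=np.cos(p[2]),np.sin(p[2]);P=np.array(P);return np.array([p[0]+c*P[0]-s*P[1],p[1]+s*P[0]+c*P[1],P[2]])
f=lambda p:np.concatenate([proj(n,W(p,P))[0]-uv for n,uv,P in obs])
r=least_squares(f,[.7,0,0],loss="soft_l1");print(r.x,f(r.x).reshape(-1,2).round(1).tolist())
p=r.x
L=tri(T(491,386),S(614,195));print("ball",L.x,L.fun.round(1));
inv=lambda w:np.array([[np.cos(p[2]),np.sin(p[2])],[-np.sin(p[2]),np.cos(p[2])]])@(np.array(w)[:2]-p[:2])
print("ball cab",inv(L.x))
for a,b in(((111,613),(520,575)),((379,592),(697,392))):
    q=tri(T(*a),S(*b));print("wall",q.x,q.fun.round(1),inv(q.x), inv(back("top",T(*a),.065)[0]))
for h,b in(((200.7,273.1),(205.2,243.3)),((460.6,252.9),(456.6,283))):
    H=back("top",h,.015)[0];B=back("top",b,.006)[0];print("spat",H,B,"dist(.075)",np.linalg.norm((H-B)[:2]),np.degrees(np.arctan2(*(B-H)[[1,0]])))
print("bowl,shaker",back("top",(172,170),.04),back("top",(463,174),.088))
print("side spat",back("side",(279,356.6),.012),back("side",(256.3,336.1),.005))
E
```

```text
[0.67219974 0.00577365 0.0868085 ] [[0.4, -1.7], [1.7, -1.1], [0.1, 2.2], [2.1, 0.4], [0.6, 2.5], [0.5, 2.2], [-1.8, 7.8], [-0.4, 4.8], [-1.6, 0.1], [-0.7, -0.7], [-2.2, 2.7], [0.5, -1.7]]
ball [ 0.62948857 -0.20039738  0.09672172] [ 0.2  0.4 -0.5 -0.1]
ball cab [-0.06042527 -0.20169166]
wall [0.45723281 0.09157694 0.05657658] [ 0.5  0.8 -0.9 -0.2] [-0.20671837  0.10411773] [-0.20594497  0.1046457 ]
wall [ 0.47556153 -0.11472015  0.05868993] [ 0.   0.1 -0.1 -0. ] [-0.20634452 -0.10299164] [-0.20716657 -0.10214692]
spat [0.43192987 0.25275258 0.015     ] [0.50567521 0.24652381 0.006     ] dist(.075) 0.07400792496501588 -4.827930278273137
spat [ 0.48186657 -0.37220838  0.015     ] [ 0.40985574 -0.36116315  0.006     ] dist(.075) 0.07285298254417653 171.27977587286227
bowl,shaker [[0.67990574 0.32715338 0.04      ]] [[ 0.65740126 -0.36531962  0.088     ]]
side spat [[0.43276465 0.25125306 0.012     ]] [[0.50983693 0.24431824 0.005     ]]
```

Emit:
{"api": "jog_arm", "payload": {"deltas": [[-1,[0.49,0.475,-0.2],[0,0,-0.194]],[-1,[0.49,0.475,-0.2],[0,0,-0.194]],[-1,[0.49,0.475,-0.2],[0,0,-0.194]],[-1,[0.49,0.475,-0.2],[0,0,-0.194]],[-1,[0.49,0.475,-0.2],[0,0,-0.194]],[-1,[0.49,0.475,-0.2],[0,0,-0.194]],[-1,[0.49,0.475,-0.2],[0,0,-0.194]],[-1,[0.49,0.475,-0.2],[0,0,-0.194]],[-1,[0.49,0.475,-0.2],[0,0,-0.194]],[-1,[0.49,0.475,-0.2],[0,0,-0.194]]], "squeeze": 40}}

```text
t: 1.03
tool_pos: [0.4715, -0.371, 0.1139]
tool_rot: [3.132, -0.239, -0.001]
contact_force: [-0.5, 0.2, -0.8]
opening: 0.0851
grip_force: 0.0
```

```bash
cat >> h.py <<'E'
def st():
    o=ctrl.get_obs();from scipy.spatial.transform import Rotation as R
    M=R.from_rotvec(o["tool_rot"]).as_matrix()
    print("t %.1f pos %s psi %.1f zax %s open %.4f grip %.1f F %s q %s"%(o["t"],o["tool_pos"].round(4),np.degrees(np.arctan2(M[1,1],M[0,1])),M[:,2].round(3),o["opening"],o["grip_force"],o["contact_force"].round(1),o["q"].round(2)))
E
python3 - <<'E'
from h import *
st();im=save("top","top1");print(bamboo("top",im))
E
```

```text
t 1.0 pos [ 0.4715 -0.371   0.1139] psi -98.7 zax [-0. -0. -1.] open 0.0851 grip 0.0 F [-0.5  0.2 -0.8] q [-0.79  0.06  1.75 -0.    1.34  0.93]
{'handle': [([537.0, 124.8], 1431), ([424.2, 304.4], 868), ([533.3, 245.2], 866), ([201.2, 273.3], 112), ([460.4, 378.6], 934)], 'blade': [([553.2, 121.7], 794), ([523.0, 189.8], 58), ([205.1, 243.3], 304), ([504.1, 243.7], 57), ([372.2, 435.0], 110), ([366.5, 440.9], 111), ([149.2, 450.3], 104), ([594.8, 476.2], 308)]}
```

View pics/top1.png

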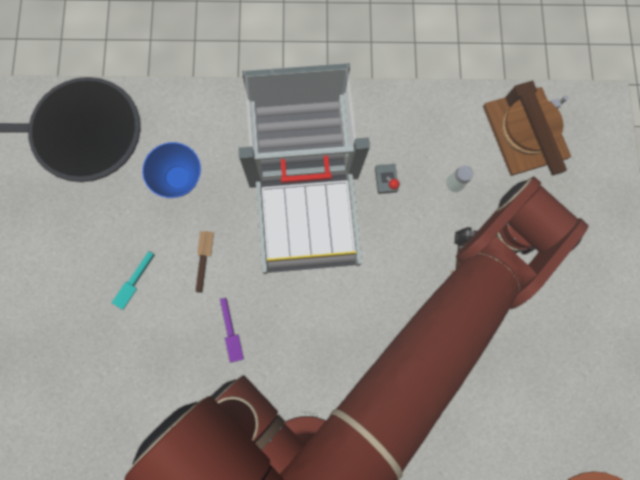

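Top view now: only two bamboo spatulas show, left (204,262) and the one under the gripper (458,265). Shaker (462,175) and bowl are clear. Descending to grasp.

Emit:
{"api": "jog_arm", "payload": {"deltas": [[-1,[0,0,-0.13],[0,0,0]],[-1,[0,0,-0.265],[0,0,0]],[-1,[0,0,-0.265],[0,0,0]],[-1,[0,0,-0.265],[0,0,0]],[0.9,[0,0,-0.265],[0,0,0]],[0.9,[0,0,-0.265],[0,0,0]],[0.9,[0,0,-0.265],[0,0,0]],[0.9,[0,0,-0.265],[0,0,0]],[0.9,[0,0,-0.265],[0,0,0]],[0.9,[0,0,-0.265],[0,0,0]],[0.9,[0,0,-0.265],[0,0,0]],[0.9,[0,0,-0.265],[0,0,0]]], "squeeze": 40}}

```text
t: 2.08
tool_pos: [0.4718, -0.3709, 0.0082]
tool_rot: [3.132, -0.239, 0.0]
contact_force: [0.8, -0.3, -0.1]
opening: 0.0044
grip_force: 0.0
```

Run:
```python
from h import *
st()
```

```text
t 2.1 pos [ 0.4718 -0.3709  0.0082] psi -98.7 zax [ 0. -0. -1.] open 0.0044 grip 0.0 F [ 0.8 -0.3 -0.1] q [-0.79  0.18  1.81 -0.    1.16  0.93]
```

The fingers closed on nothing, so I'll lift and look.

Emit:
{"api": "jog_arm", "payload": {"deltas": [[0.9,[0,0,0.1],[0,0,0]],[-1,[0,0.1,0.3],[0,0,0]],[-1,[0,0.3,0.3],[0,0,0]],[-1,[0,0.5,0.3],[0,0,0]],[-1,[0,0.5,0.3],[0,0,0]],[-1,[0,0.5,0.3],[0,0,0]],[-1,[0,0.5,0.3],[0,0,0]],[-1,[0,0.5,0.3],[0,0,0]]]}}

```text
t: 2.75
tool_pos: [0.4721, -0.1675, 0.129]
tool_rot: [-3.133, 0.232, -0.003]
contact_force: [0.4, -0.1, -0.2]
opening: 0.0851
grip_force: 0.0
```

Run:
```python
from h import *
st();im=save("top","top2");print(bamboo("top",im))
im=save("side","side2");print(bamboo("side",im))
```

```text
t 2.8 pos [ 0.4721 -0.1675  0.129 ] psi -98.5 zax [ 0.002  0.    -1.   ] open 0.0851 grip 0.0 F [ 0.4 -0.1 -0.2] q [-0.49 -0.2   1.96  0.    1.38  1.23]
{'handle': [([536.9, 123.9], 1486), ([414.8, 246.4], 595), ([460.2, 253.0], 155), ([201.0, 273.4], 125), ([409.0, 294.4], 64), ([368.7, 398.8], 1394), ([229.1, 418.5], 683), ([218.4, 438.0], 42), ([259.2, 448.0], 350)], 'blade': [([553.3, 121.6], 784), ([386.9, 197.1], 92), ([205.1, 243.3], 304), ([456.6, 282.9], 324), ([372.5, 278.9], 48), ([187.9, 440.1], 87), ([594.8, 476.2], 307)]}
{'handle': [([368.5, 134.3], 124), ([433.6, 200.4], 191), ([279.0, 356.6], 299)], 'blade': [([374.5, 125.7], 119), ([453.6, 217.2], 199), ([256.4, 336.2], 304)]}
```

View pics/top2.png

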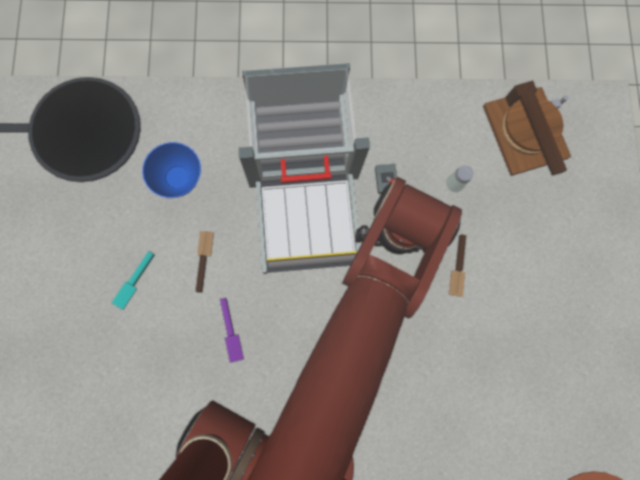

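Run:
```python
from h import *
print("tcp proj",proj("top",[.472,-.1675,.129]),proj("side",[.472,-.1675,.129]))
for h,b,hs,bs in(((460.2,253),(456.6,282.9),(433.6,200.4),(453.6,217.2)),((201,273.3),(205.1,243.3),(279,356.6),(256.4,336.2))):
    for a,c in((h,hs),(b,bs)):
        r=tri(a,c);print(r.x.round(4),r.fun.round(1),back("top",a,.012)[0].round(4),back("side",c,.012)[0].round(4))
```

```text
tcp proj [[383.91736232 248.92539068]] [[392.55657404 208.19570448]]
[ 0.4811 -0.3714  0.0152] [ 0.1  0.2 -0.3 -0. ] [ 0.4821 -0.3722  0.012 ] [ 0.4822 -0.375   0.012 ]
[ 0.4093 -0.361   0.0077] [ 0.2  0.3 -0.3 -0. ] [ 0.4095 -0.3593  0.012 ] [ 0.4064 -0.3571  0.012 ]
[0.4316 0.2522 0.0142] [-0. -0.  0.  0.] [0.4318 0.2526 0.012 ] [0.4328 0.2513 0.012 ]
[0.5057 0.2465 0.0103] [-0.2 -0.3  0.3  0.1] [0.5046 0.2456 0.012 ] [0.5055 0.2475 0.012 ]
```

View pics/side2.png

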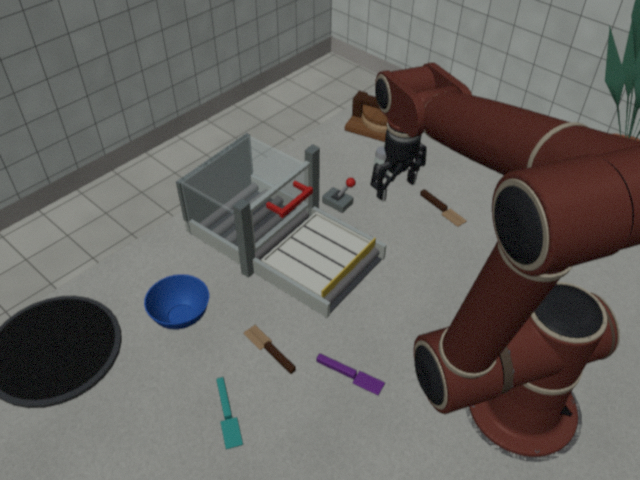

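Side view: spatula lies undisturbed at handle (433,200), blade (453,217), and the gripper is above at (395,190). Zooming to check where the fingers really are.

Run:
```python
from h import *
im=cv2.imread("pics/side2.png")[:,:,::-1].copy()
c=np.array([.472,-.1675,.129])
a=np.radians(-98.5);d=np.array([np.cos(a),np.sin(a),0])*.0425
save("side","grip",(350,100,480,230),4.6,im)
P=proj("side",[c,c+d+[0,0,.013],c-d+[0,0,.013]]);print(((P-[350,100])*4.6).round(0))
```

```text
[[196. 498.]
 [258. 444.]
 [136. 514.]]
```

View pics/grip.png

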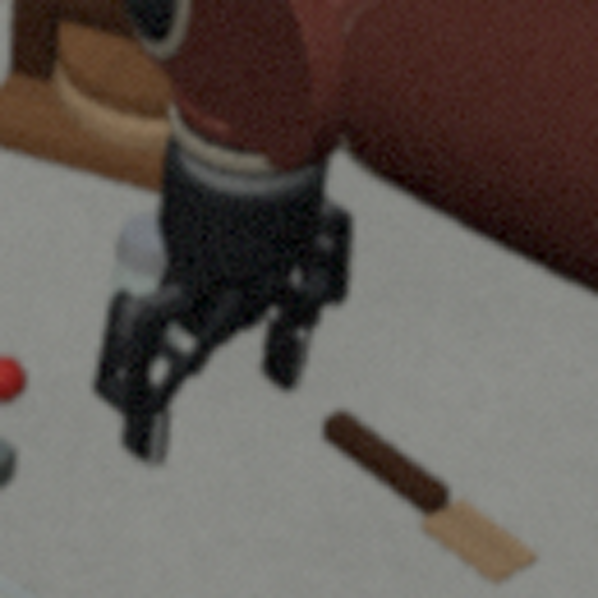

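Run:
```python
from h import *
st()
im=save("top","gript",(330,180,430,280),6)
c=ctrl.get_obs()["tool_pos"]
a=np.radians(-98.7);d=np.array([np.cos(a),np.sin(a),0])*.05
P=proj("top",[c,c+d+[0,0,.013],c-d+[0,0,.013]]);print(((P-[330,180])*6).round(0))
save("side","grips",(350,120,450,220),6)
P=proj("side",[c,c+d+[0,0,.013],c-d+[0,0,.013]]);print(((P-[350,120])*6).round(0))
a=cv2.imread("pics/gript.png");b=cv2.imread("pics/grips.png");cv2.imwrite("pics/both.png",cv2.resize(np.hstack([a,b]),(800,400)))
```

```text
t 2.9 pos [ 0.4719 -0.1705  0.1282] psi -98.6 zax [ 0.001 -0.001 -1.   ] open 0.0853 grip 0.0 F [-0.2  0.2  0.6] q [-0.49 -0.2   1.96 -0.    1.38  1.23]
[[333. 415.]
 [476. 430.]
 [202. 388.]]
[[262. 527.]
 [357. 450.]
 [170. 556.]]
```

View pics/both.png

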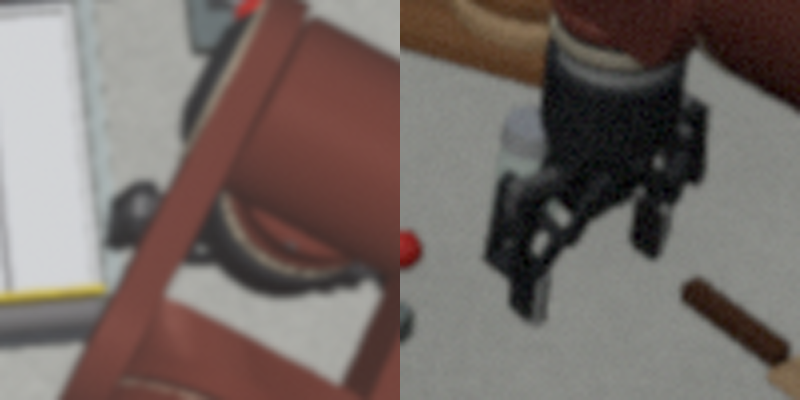

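Emit:
{"api": "jog_arm", "payload": {"deltas": [[1,[0,0,-0.1],[0,0,0]],[1,[0,0,-0.2],[0,0,0]],[1,[0,0,-0.27],[0,0,0]],[1,[0,0,-0.27],[0,0,0]],[1,[0,0,-0.27],[0,0,0]],[1,[0,0,-0.27],[0,0,0]],[1,[0,0,-0.27],[0,0,0]],[1,[0,0,-0.27],[0,0,0]]]}}

```text
t: 3.62
tool_pos: [0.4736, -0.1722, 0.0226]
tool_rot: [3.13, -0.24, 0.007]
contact_force: [0.7, 0.1, -0.5]
opening: 0.0
grip_force: 0.0
```

Run:
```python
from h import *
st()
save("side","gs3",(350,120,450,220),6)
c=ctrl.get_obs()["tool_pos"]
P=proj("side",[c,c+[0,0,.02],c-[0,0,c[2]]]);print(((P-[350,120])*6).round(0))
```

```text
t 3.6 pos [ 0.4736 -0.1722  0.0226] psi -98.8 zax [ 0.004 -0.002 -1.   ] open 0.0000 grip 0.0 F [ 0.7  0.1 -0.5] q [-0.5  -0.07  2.03 -0.    1.17  1.23]
[[235. 714.]
 [240. 680.]
 [230. 752.]]
```

View pics/gs3.png

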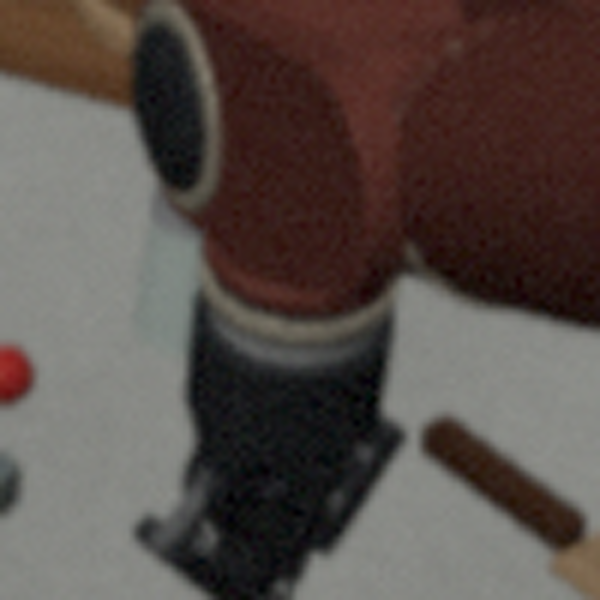

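Run:
```python
from h import *
im=ctrl.get_image("side");c=ctrl.get_obs()["tool_pos"]
print("exp tip",proj("side",c),proj("side",c+[0,0,.01]))
m=(im.max(2)<62)&(im.max(2).astype(int)-im.min(2)<20)
for v in range(200,250,2):
    u=np.flatnonzero(m[v,350:425])+350
    if len(u):print(v,u.min(),u.max(),len(u))
```

```text
exp tip [[389.23151784 239.25533264]] [[389.59584896 236.39401725]]
200 381 412 32
202 350 410 29
204 350 409 27
206 382 408 27
208 373 406 26
210 379 405 24
212 377 401 23
214 379 400 22
216 381 399 19
218 384 395 12
220 386 396 11
222 387 396 8
224 387 396 8
226 388 395 5
228 390 391 2
```

Emit:
{"api": "jog_arm", "payload": {"deltas": [[1,[0,0,-0.02],[0,0,0]],[1,[0,0,-0.035],[0,0,0]],[1,[0,0,-0.045],[0,0,0]],[1,[0,0,-0.05],[0,0,0]],[1,[0,0,-0.055],[0,0,0]],[1,[0,0,-0.06],[0,0,0]],[1,[0,0,-0.06],[0,0,0]],[1,[0,0,-0.06],[0,0,0]]]}}

```text
t: 4.38
tool_pos: [0.4717, -0.1709, -0.0042]
tool_rot: [-3.132, 0.24, 0.0]
contact_force: [0.4, 0.8, -0.1]
opening: 0.0002
grip_force: 0.0
```

Run:
```python
from h import *
st()
im=ctrl.get_image("side");c=ctrl.get_obs()["tool_pos"]
print("exp tip",proj("side",c))
m=(im.max(2)<62)&(im.max(2).astype(int)-im.min(2)<20)
for v in range(216,250,2):
    u=np.flatnonzero(m[v,350:425])+350
    if len(u):print(v,u.min(),u.max(),len(u))
```

```text
t 4.4 pos [ 0.4717 -0.1709 -0.0042] psi -98.7 zax [-0.  0. -1.] open 0.0002 grip 0.0 F [ 0.4  0.8 -0.1] q [-0.5  -0.03  2.05 -0.    1.12  1.23]
exp tip [[388.50563329 246.90675339]]
216 373 406 28
218 373 404 25
220 376 400 23
222 377 399 23
224 380 398 19
226 382 394 13
228 385 395 11
230 386 396 9
232 386 395 8
234 387 394 6
236 389 390 2
```

Emit:
{"api": "jog_arm", "payload": {"deltas": [[1,[0,0,-0.006],[0,0,0]],[1,[0,0,-0.012],[0,0,0]],[1,[0,0,-0.015],[0,0,0]],[1,[0,0,-0.018],[0,0,0]],[1,[0,0,-0.021],[0,0,0]],[1,[0,0,-0.024],[0,0,0]],[1,[0,0,-0.027],[0,0,0]],[1,[0,0,-0.03],[0,0,0]],[1,[0,0,-0.03],[0,0,0]],[1,[0,0,-0.03],[0,0,0]]]}}

```text
t: 5.27
tool_pos: [0.4716, -0.1709, -0.0162]
tool_rot: [-3.132, 0.24, 0.0]
contact_force: [0.6, -0.9, -0.6]
opening: -0.0003
grip_force: 0.0
```

Run:
```python
from h import *
st()
```

```text
t 5.3 pos [ 0.4716 -0.1709 -0.0162] psi -98.7 zax [-0.  0. -1.] open -0.0003 grip 0.0 F [ 0.6 -0.9 -0.6] q [-0.5  -0.01  2.05  0.    1.1   1.23]
```

Emit:
{"api": "jog_arm", "payload": {"deltas": [[1,[0,0,-0.003],[0,0,0]],[1,[0,0,-0.006],[0,0,0]],[1,[0,0,-0.009],[0,0,0]],[1,[0,0,-0.012],[0,0,0]],[1,[0,0,-0.015],[0,0,0]],[1,[0,0,-0.015],[0,0,0]]]}}

```text
t: 5.77
tool_pos: [0.4714, -0.1708, -0.0224]
tool_rot: [-3.132, 0.24, 0.001]
contact_force: [-0.8, -0.3, -0.4]
opening: 0.0005
grip_force: 0.0
```

Emit:
{"api": "jog_arm", "payload": {"deltas": [[1,[0,0,-0.003],[0,0,0]],[1,[0,0,-0.006],[0,0,0]],[1,[0,0,-0.009],[0,0,0]],[1,[0,0,-0.009],[0,0,0]]]}}

```text
t: 6.1
tool_pos: [0.4715, -0.1708, -0.026]
tool_rot: [-3.132, 0.239, 0.001]
contact_force: [0.1, 0.6, 0.0]
opening: 0.0
grip_force: 0.0
```

Emit:
{"api": "jog_arm", "payload": {"deltas": [[1,[0,0,-0.003],[0,0,0]],[1,[0,0,-0.006],[0,0,0]],[1,[0,0,-0.009],[0,0,0]],[1,[0,0,-0.009],[0,0,0]]]}}

```text
t: 6.43
tool_pos: [0.4714, -0.1708, -0.0296]
tool_rot: [-3.132, 0.24, 0.001]
contact_force: [-1.6, -0.4, -0.2]
opening: 0.0
grip_force: 0.0
```

Emit:
{"api": "jog_arm", "payload": {"deltas": [[1,[0,0,-0.003],[0,0,0]],[1,[0,0,-0.006],[0,0,0]],[1,[0,0,-0.009],[0,0,0]],[1,[0,0,-0.009],[0,0,0]]]}}

```text
t: 6.77
tool_pos: [0.4715, -0.1708, -0.0332]
tool_rot: [-3.132, 0.24, 0.001]
contact_force: [-0.2, 0.6, 0.4]
opening: 0.0001
grip_force: 0.0
```

Run:
```python
from h import *
st()
im=ctrl.get_image("side");c=ctrl.get_obs()["tool_pos"]
print("exp tip",proj("side",c))
m=(im.max(2)<62)&(im.max(2).astype(int)-im.min(2)<20)
for v in range(230,260,2):
    u=np.flatnonzero(m[v,350:425])+350
    if len(u):print(v,u.min(),u.max(),len(u))
```

```text
t 6.8 pos [ 0.4715 -0.1708 -0.0332] psi -98.7 zax [-0.  0. -1.] open 0.0001 grip 0.0 F [-0.2  0.6  0.4] q [-0.5   0.02  2.06  0.    1.06  1.23]
exp tip [[387.53820678 254.9940137 ]]
230 376 398 23
232 378 397 20
234 380 395 16
236 383 394 12
238 385 394 8
240 385 394 8
242 385 393 6
244 387 389 3
254 377 377 1
256 375 377 3
258 373 377 5
```

Emit:
{"api": "jog_arm", "payload": {"deltas": [[1,[0,0,-0.003],[0,0,0]],[1,[0,0,-0.006],[0,0,0]],[1,[0,0,-0.006],[0,0,0]]]}}

```text
t: 7.07
tool_pos: [0.4715, -0.1708, -0.0356]
tool_rot: [-3.132, 0.24, 0.001]
contact_force: [0.2, -0.8, 0.8]
opening: -0.0001
grip_force: 0.0
```

Emit:
{"api": "jog_arm", "payload": {"deltas": [[1,[0,0,-0.003],[0,0,0]],[1,[0,0,-0.006],[0,0,0]],[1,[0,0,-0.006],[0,0,0]]]}}

```text
t: 7.32
tool_pos: [0.4719, -0.171, -0.0373]
tool_rot: [3.132, -0.24, 0.0]
contact_force: [-1.3, -0.0, 3.2]
opening: 0.0003
grip_force: 1.6
```

Emit:
{"api": "jog_arm", "payload": {"deltas": [[1,[0,0,-0.003],[0,0,0]],[1,[0,0,-0.006],[0,0,0]],[1,[0,0,-0.006],[0,0,0]]]}}

```text
t: 7.57
tool_pos: [0.4719, -0.171, -0.0374]
tool_rot: [-3.132, 0.239, 0.003]
contact_force: [-9.4, 3.8, 20.5]
opening: 0.0001
grip_force: 10.5
```

The reported TCP reads 37 mm lower than the real fingertips: counter contact came at z = -0.0365. I'll add that correction everywhere and go back to the right spatula.

Emit:
{"api": "jog_arm", "payload": {"deltas": [[-1,[0,0,0.1],[0,0,0]],[-1,[0,0,0.225],[0,0,0]],[-1,[0,-0.1,0.225],[0,0,0]],[-1,[0,-0.2,0.225],[0,0,0]],[-1,[0,-0.3,0.225],[0,0,0]],[-1,[0,-0.4,0.225],[0,0,0]],[-1,[0,-0.5,0.225],[0,0,0]],[-1,[0,-0.5,0.225],[0,0,0]],[-1,[0,-0.5,0.13],[0,0,0]],[-1,[0,-0.5,0.0255],[0,0,0]],[-1,[0,-0.5,0.0255],[0,0,0]],[-1,[0,-0.5,0.0255],[0,0,0]]]}}

```text
t: 8.57
tool_pos: [0.4693, -0.3683, -0.0331]
tool_rot: [-3.127, 0.239, 0.009]
contact_force: [0.0, -0.5, 0.9]
opening: 0.0857
grip_force: 0.0
```

Emit:
{"api": "jog_arm", "payload": {"deltas": [[0.9,[0,0,0],[0,0,0]],[0.9,[0,0,0],[0,0,0]],[0.9,[0,0,0],[0,0,0]],[0.9,[0,0,0],[0,0,0]],[0.9,[0,0,0],[0,0,0]],[0.9,[0,0,0],[0,0,0]],[0.9,[0,0,0],[0,0,0]],[0.9,[0,0,0],[0,0,0]]], "squeeze": 50}}

```text
t: 9.23
tool_pos: [0.4725, -0.3717, -0.0285]
tool_rot: [3.131, -0.239, 0.003]
contact_force: [-1.2, 0.9, 6.7]
opening: 0.0142
grip_force: 51.3
```

Emit:
{"api": "jog_arm", "payload": {"deltas": [[0.9,[0,0,0.1],[0,0,0]],[0.9,[0,0,0.216],[0,0,0]],[0.9,[-0.055,0,0.216],[0,0,0.06]],[0.9,[-0.055,0.05,0.216],[0,0,0.1]],[0.9,[-0.055,0.1,0.216],[0,0,0.14]],[0.9,[-0.055,0.15,0.216],[0,0,0.18]],[0.9,[-0.055,0.2,0.216],[0,0,0.22]],[0.9,[-0.055,0.25,0.216],[0,0,0.26]],[0.9,[-0.055,0.25,0.216],[0,0,0.3]],[0.9,[-0.055,0.25,0.216],[0,0,0.34]],[0.9,[-0.055,0.25,0.216],[0,0,0.36]],[0.9,[-0.055,0.25,0.216],[0,0,0.36]]]}}

```text
t: 10.23
tool_pos: [0.4493, -0.2704, 0.056]
tool_rot: [-2.771, -1.479, 0.001]
contact_force: [-0.2, -0.4, -0.5]
opening: 0.0144
grip_force: 50.5
```

Emit:
{"api": "jog_arm", "payload": {"deltas": [[0.9,[0,0.03,0],[0,0,0.03]],[0.9,[0,0.06,0],[0,0,0.07]],[0.9,[0,0.09,0],[0,0,0.11]],[0.9,[0,0.12,0],[0,0,0.15]],[0.9,[0,0.15,0],[0,0,0.19]],[0.9,[0,0.18,0],[0,0,0.22]],[0.9,[0,0.21,0],[0,0,0.26]],[0.9,[0,0.24,0],[0,0,0.3]],[0.9,[0,0.27,0],[0,0,0.34]],[0.9,[0,0.3,0],[0,0,0.36]],[0.9,[0,0.3,0],[0,0,0.36]]]}}

```text
t: 11.15
tool_pos: [0.4491, -0.1493, 0.0559]
tool_rot: [-1.55, -2.731, -0.001]
contact_force: [0.8, 0.1, -0.2]
opening: 0.0143
grip_force: 50.5
```

Emit:
{"api": "jog_arm", "payload": {"deltas": [[0.9,[0,0.03,0],[0,0,0.03]],[0.9,[0,0.06,0],[0,0,0.07]],[0.9,[0,0.09,0],[0,0,0.11]],[0.9,[0,0.12,0],[0,0,0.15]],[0.9,[0,0.15,0],[0,0,0.19]],[0.9,[0,0.18,0],[0,0,0.23]],[0.9,[0,0.21,0],[0,0,0.27]],[0.9,[0,0.24,0],[0,0,0.31]],[0.9,[0,0.27,0],[0,0,0.35]],[0.9,[0,0.2985,0],[0,0,0.356]],[0.9,[0,0.2985,0],[0,0,0.356]],[0.9,[0,0.2985,0],[0,0,0.356]]]}}

```text
t: 12.15
tool_pos: [0.4497, -0.0316, 0.0564]
tool_rot: [0.13, -3.139, 0.001]
contact_force: [0.3, -0.2, -0.5]
opening: 0.0143
grip_force: 50.5
```

Run:
```python
from h import *
st()
im=ctrl.get_image("top");print(bamboo("top",im));im=ctrl.get_image("side");print(bamboo("side",im))
```

```text
t 12.2 pos [ 0.4497 -0.0316  0.0564] psi 94.8 zax [-0. -0. -1.] open 0.0143 grip 50.5 F [ 0.3 -0.2 -0.5] q [-0.24 -0.25  2.13 -0.    1.26 -1.89]
{'handle': [([323.6, 258.1], 273), ([200.8, 273.1], 138), ([322.4, 278.3], 73), ([216.0, 446.2], 992), ([204.4, 468.0], 65), ([192.9, 476.6], 170)], 'blade': [([553.3, 121.2], 738), ([295.8, 225.1], 48), ([205.1, 243.3], 303), ([176.9, 471.8], 57), ([594.8, 476.2], 307)]}
{'handle': [([634.0, 149.5], 51), ([373.7, 259.2], 180), ([279.1, 356.6], 297)], 'blade': [([371.0, 124.1], 54), ([337.8, 242.6], 203), ([256.3, 336.1], 299)]}
```

Run:
```python
from h import *
print(back("side",(337.8,242.6),.089), proj("side",[.5145,-.0262,.0875]))
```

```text
[[ 0.5160131  -0.02568351  0.089     ]] [[338.42185995 243.26010258]]
```

Emit:
{"api": "jog_arm", "payload": {"deltas": [[0.9,[0.06,0,0],[0,0,0]],[0.9,[0.12,0.001,0],[0,0,0]],[0.9,[0.17,0.001,0],[0,0,0]],[0.9,[0.217,0.001,0],[0,0,0]],[0.9,[0.217,0.001,0],[0,0,0]],[0.9,[0.217,0.001,0],[0,0,0]]]}}

```text
t: 12.75
tool_pos: [0.5369, -0.0318, 0.0564]
tool_rot: [0.132, -3.138, 0.0]
contact_force: [-0.3, 0.2, -0.6]
opening: 0.0143
grip_force: 50.5
```

Emit:
{"api": "jog_arm", "payload": {"deltas": [[0.9,[0,0,-0.04],[0,0,0]],[0.9,[0,0,-0.08],[0,0,0]],[0.9,[0,0,-0.1],[0,0,0]],[0.9,[0,0,-0.106],[0,0,0]],[0.9,[0,0,-0.111],[0,0,0]],[0.9,[0,0,-0.111],[0,0,0]],[0.9,[0,0,-0.111],[0,0,0]]]}}

```text
t: 13.33
tool_pos: [0.537, -0.0313, 0.0129]
tool_rot: [-0.135, 3.137, -0.001]
contact_force: [0.0, -1.1, -0.5]
opening: 0.014
grip_force: 50.5
```

Emit:
{"api": "jog_arm", "payload": {"deltas": [[0.3,[0,0,0],[0,0,0]],[0.3,[0,0,0],[0,0,0]],[0.3,[0,0,0],[0,0,0]],[0.3,[0,0,0],[0,0,0]],[0.3,[0,0,0.03],[0,0,0]],[0.3,[0,0,0.06],[0,0,0]],[0.3,[0,0,0.12],[0,0,0]],[0.3,[-0.1,0,0.2],[0,0,0]],[0.3,[-0.2,0,0.2],[0,0,0]],[-1,[-0.2,0.1,0.2],[0,0,0]],[-1,[-0.2,0.1,0.2],[0,0,0]]]}}

```text
t: 14.25
tool_pos: [0.4554, 0.0119, 0.0941]
tool_rot: [-0.137, 3.135, 0.003]
contact_force: [0.3, -0.2, -0.1]
opening: 0.0531
grip_force: 0.0
```

Run:
```python
from h import *
st()
im=ctrl.get_image("top");print(bamboo("top",im));im=ctrl.get_image("side");print(bamboo("side",im))
d=np.array([.9962,.0867,0]);g=np.array([.5369,-.0315,.039])
print(proj("side",[g+.065*d+[0,0,.004]]),proj("top",[g+.065*d+[0,0,.004]]))
```

```text
t 14.2 pos [0.4554 0.0119 0.0941] psi 95.0 zax [ 0.003  0.002 -1.   ] open 0.0531 grip 0.0 F [ 0.3 -0.2 -0.1] q [-0.14 -0.29  2.1   0.    1.33 -1.8 ]
{'handle': [([291.0, 252.8], 406), ([200.8, 273.2], 139), ([205.0, 451.9], 730)], 'blade': [([553.3, 121.3], 747), ([317.1, 200.6], 222), ([268.2, 218.0], 54), ([337.2, 232.4], 42), ([205.2, 243.3], 305), ([282.0, 305.5], 62), ([594.8, 476.2], 307)]}
{'handle': [([633.9, 147.0], 73), ([326.1, 245.3], 67), ([348.3, 256.2], 53), ([279.0, 356.6], 293)], 'blade': [([311.6, 238.2], 215), ([256.3, 336.2], 287)]}
[[310.72976243 238.52868715]] [[317.73128538 201.46508579]]
```

Emit:
{"api": "jog_arm", "payload": {"deltas": [[-1,[-0.037,0.1,0],[0,0,-0.03]],[-1,[-0.037,0.2,0],[0,0,-0.054]],[-1,[-0.037,0.3,0],[0,0,-0.054]],[-1,[-0.037,0.4,0],[0,0,-0.054]],[-1,[-0.037,0.5,0],[0,0,-0.054]],[-1,[-0.037,0.607,0],[0,0,-0.054]],[-1,[-0.037,0.607,0],[0,0,-0.054]],[-1,[-0.037,0.607,-0.1],[0,0,-0.054]],[-1,[-0.037,0.607,-0.2],[0,0,-0.054]],[-1,[-0.037,0.607,-0.3],[0,0,-0.054]],[-1,[-0.037,0.607,-0.304],[0,0,-0.054]],[-1,[-0.037,0.607,-0.304],[0,0,-0.054]]]}}

```text
t: 15.35
tool_pos: [0.4399, 0.2504, -0.0317]
tool_rot: [-0.132, -3.133, 0.004]
contact_force: [0.7, 0.3, 1.5]
opening: 0.0852
grip_force: 0.0
```

Emit:
{"api": "jog_arm", "payload": {"deltas": [[0.9,[0,0,0],[0,0,0]],[0.9,[0,0,0],[0,0,0]],[0.9,[0,0,0],[0,0,0]],[0.9,[0,0,0],[0,0,0]],[0.9,[0,0,0],[0,0,0]],[0.9,[0,0,0],[0,0,0]],[0.9,[0,0,0],[0,0,0]],[0.9,[0,0,0],[0,0,0]]], "squeeze": 50}}

```text
t: 16.02
tool_pos: [0.4427, 0.2522, -0.0281]
tool_rot: [0.131, 3.137, 0.001]
contact_force: [-0.0, 0.1, 6.9]
opening: 0.0145
grip_force: 51.0
```

Emit:
{"api": "jog_arm", "payload": {"deltas": [[0.9,[0,0,0.1],[0,0,0]],[0.9,[0,0,0.216],[0,0,0]],[0.9,[0,-0.05,0.216],[0,0,0.03]],[0.9,[0,-0.13,0.216],[0,0,0.054]],[0.9,[0,-0.21,0.216],[0,0,0.054]],[0.9,[0,-0.29,0.216],[0,0,0.054]],[0.9,[0,-0.37,0.216],[0,0,0.054]],[0.9,[0,-0.45,0.216],[0,0,0.054]],[0.9,[0,-0.53,0.216],[0,0,0.054]],[0.9,[0,-0.583,0.216],[0,0,0.054]],[0.9,[0,-0.583,0.216],[0,0,0.054]],[0.9,[0,-0.583,0.216],[0,0,0.054]]]}}

```text
t: 17.02
tool_pos: [0.4413, 0.0179, 0.0566]
tool_rot: [0.131, -3.138, -0.001]
contact_force: [-1.0, 0.6, -0.3]
opening: 0.0142
grip_force: 50.1
```

Run:
```python
from h import *
st()
im=ctrl.get_image("side");print(bamboo("side",im));c=ctrl.get_obs()["tool_pos"]
print(proj("side",[c+[.0648,.0056,.0315],[.6017,-.0258,.043]]))
```

```text
t 17.0 pos [0.4413 0.0179 0.0566] psi 94.8 zax [-0.001  0.    -1.   ] open 0.0142 grip 50.1 F [-1.   0.6 -0.3] q [-0.13 -0.28  2.15  0.    1.27 -1.78]
{'handle': [([625.0, 145.1], 42), ([634.1, 149.1], 59), ([328.0, 245.0], 97), ([361.7, 273.0], 176)], 'blade': [([377.3, 125.8], 109), ([311.5, 238.2], 209), ([324.7, 255.6], 197)]}
[[326.3996178  256.5933479 ]
 [310.69729286 238.53307893]]
```

Emit:
{"api": "jog_arm", "payload": {"deltas": [[0.9,[0.06,0,0],[0,0,0]],[0.9,[0.12,0,0],[0,0,0]],[0.9,[0.18,0,0],[0,0,0]],[0.9,[0.22,0,0],[0,0,0]],[0.9,[0.22,0,0],[0,0,0]],[0.9,[0.22,0,-0.04],[0,0,0]],[0.9,[0.22,0,-0.08],[0,0,0]],[0.9,[0.22,0,-0.1],[0,0,0]],[0.9,[0.22,0,-0.106],[0,0,0]],[0.9,[0.22,0,-0.111],[0,0,0]],[0.9,[0.22,0,-0.111],[0,0,0]],[0.9,[0.22,0,-0.111],[0,0,0]]]}}

```text
t: 18.07
tool_pos: [0.5302, 0.0186, 0.0133]
tool_rot: [-0.136, 3.137, -0.0]
contact_force: [0.1, 0.3, 0.5]
opening: 0.0144
grip_force: 50.1
```

Emit:
{"api": "jog_arm", "payload": {"deltas": [[0.3,[0,0,0],[0,0,0]],[0.3,[0,0,0],[0,0,0]],[0.3,[0,0,0],[0,0,0]],[0.3,[0,0,0],[0,0,0]],[0.3,[0,0,0.03],[0,0,0]],[0.3,[0,0,0.06],[0,0,0]],[0.3,[0,0,0.12],[0,0,0]],[0.3,[0,0,0.2],[0,0,0]],[0.3,[-0.1,0.1,0.25],[0,0,0]],[0.3,[-0.2,0.2,0.25],[0,0,0]],[0.3,[-0.2,0.3,0.25],[0,0,0]],[0.3,[-0.2,0.4,0.25],[0,0,0]]]}}

```text
t: 19.07
tool_pos: [0.452, 0.1569, 0.1148]
tool_rot: [-0.132, 3.135, 0.001]
contact_force: [1.2, 0.3, -0.2]
opening: 0.0296
grip_force: 0.0
```

Emit:
{"api": "jog_arm", "payload": {"deltas": [[0.3,[0,0.1,0.1],[0,0,0]],[0.3,[0,0.2,0.1],[0,0,0]],[0.3,[0,0.3,0.1],[0,0,0]],[0.3,[0,0.3,0.1],[0,0,0]],[0.3,[0,0.3,0.1],[0,0,0]]]}}

```text
t: 19.48
tool_pos: [0.4529, 0.2786, 0.1542]
tool_rot: [-0.142, 3.136, 0.002]
contact_force: [0.6, -0.5, -0.1]
opening: 0.0302
grip_force: 0.0
```

Run:
```python
from h import *
st()
im=save("top","tray",(240,130,380,280),4);print(bamboo("top",im))
im2=save("side","trays",(150,120,400,320),2.4);print(bamboo("side",im2))
b=cv2.imread("pics/trays.png");a=cv2.resize(cv2.imread("pics/tray.png"),None,fx=.8,fy=.8)
cv2.imwrite("pics/tray_both.png",cv2.resize(np.hstack([a,b[:480,:][:480]]),(800,366)))
# red bar pixels
for n,i,bx in(("top",im,(270,140,345,190)),("side",im2,(255,170,330,225))):
    s=i[bx[1]:bx[3],bx[0]:bx[2]].astype(int);m=((s[...,0]>130)&(s[...,1]<80));y,x=np.nonzero(m);x=x+bx[0];y=y+bx[1]
    print(n,len(x),"umin",x.min(),y[x==x.min()],"umax",x.max(),y[x==x.max()],"vmax",y.max(),x[y==y.max()])
```

```text
t 19.5 pos [0.4529 0.2786 0.1542] psi 95.2 zax [ 0.002  0.001 -1.   ] open 0.0302 grip 0.0 F [ 0.6 -0.5 -0.1] q [ 0.41 -0.15  1.87  0.    1.41 -1.25]
{'handle': [([117.7, 255.5], 1381), ([116.6, 309.8], 89), ([118.8, 327.9], 46)], 'blade': [([553.3, 121.6], 783), ([296.5, 204.4], 282), ([317.3, 203.2], 284), ([99.5, 287.6], 199), ([136.7, 304.7], 123), ([158.5, 448.5], 49), ([186.2, 467.0], 46), ([594.9, 476.2], 306)]}
{'handle': [([399.7, 128.0], 46), ([611.4, 154.0], 1008), ([323.3, 262.5], 242)], 'blade': [([378.6, 126.0], 138), ([298.5, 250.1], 220)]}
top 403 umin 280 [162] umax 331 [174 175 176] vmax 181 [282 283 284 285 286]Traceback (most recent call last):
  File "<stdin>", line 10, in <module>
    return umr_minimum(a, axis, None, out, keepdims, initial, where)
ValueError: zero-size array to reduction operation minimum which has no identity
```

View pics/tray_both.png

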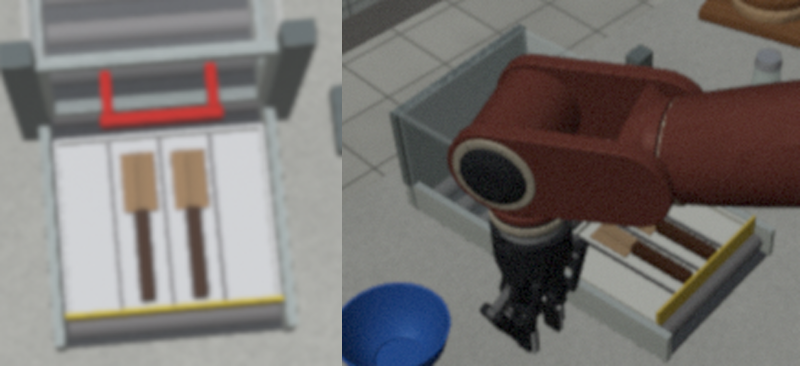

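Both spatulas lie in the inner lanes, blades to the cabinet, handles to the yellow wall, and none are left over. Next is the sash handle height, by triangulation.

Run:
```python
from h import *
im=cv2.imread("pics/side0.png")[:,:,::-1].astype(int);b=(255,170,330,225)
s=im[b[1]:b[3],b[0]:b[2]];m=(s[...,0]>120)&(s[...,1]<70);y,x=np.nonzero(m);x=x+b[0];y=y+b[1]
print(x.min(),x.max(),y.max(),x[y==y.max()])
p=np.array([.6722,.0058,.0868]);c,sn=np.cos(p[2]),np.sin(p[2])
W=lambda P:np.array([p[0]+c*P[0]-sn*P[1],p[1]+sn*P[0]+c*P[1],P[2]])
for h in(0,.01,.02): print(h,proj("side",[W((-.056,.055,.141+h)),W((-.056,-.055,.141+h)),W((-.05,0,.15+h))]).round(1).tolist(),proj("top",[W((-.056,.055,.159+h)),W((-.056,-.055,.159+h))]).round(1).tolist())
for a,q in(((281.3,179),(282.1,212.6)),((331.3,175.3),(311.2,190))): r=tri(a,q);print(r.x.round(4),r.fun.round(1))
print(W((-.05,0,.15)))
```

```text
267 310 212 [280 281 282]
0 [[282.5, 224.5], [312.8, 198.8], [295.8, 207.4]] [[282.0, 183.2], [332.3, 179.2]]
0.01 [[282.3, 221.3], [312.8, 195.6], [295.8, 204.1]] [[281.9, 181.8], [332.5, 177.8]]
0.02 [[282.2, 218.0], [312.8, 192.3], [295.7, 200.8]] [[281.7, 180.4], [332.8, 176.4]]
[0.6138 0.0557 0.1768] [ 0.4  0.8 -0.9 -0.3]
[ 0.6263 -0.052   0.1668] [ 0.3  0.5 -0.6 -0.2]
[0.62238824 0.00146545 0.15      ]
```

Emit:
{"api": "jog_arm", "payload": {"deltas": [[-0.06,[0,-0.05,0.05],[0,0,-0.03]],[-0.06,[0,-0.13,0.1],[0,0,-0.07]],[-0.06,[0,-0.21,0.12],[0,0,-0.11]],[-0.06,[0,-0.29,0.12],[0,0,-0.15]],[-0.06,[0,-0.37,0.12],[0,0,-0.19]],[-0.06,[0,-0.45,0.12],[0,0,-0.23]],[-0.06,[0,-0.53,0.12],[0,0,-0.27]],[-0.06,[0,-0.61,0.12],[0,0,-0.31]],[-0.06,[0,-0.68,0.12],[0,0,-0.35]],[-0.06,[0,-0.743,0.12],[0,0,-0.39]],[-0.06,[0,-0.743,0.12],[0,0,-0.43]],[-0.06,[0,-0.743,0.12],[0,0,-0.45]]]}}

```text
t: 20.58
tool_pos: [0.4516, -0.0242, 0.1999]
tool_rot: [-1.949, -2.463, 0.001]
contact_force: [-1.0, 0.3, 0.3]
opening: 0.0453
grip_force: 0.0
```

Emit:
{"api": "jog_arm", "payload": {"deltas": [[-0.06,[0.08,0,0],[0,0,-0.03]],[-0.06,[0.16,0,0],[0,0,-0.05]],[-0.06,[0.25,0,0],[0,0,-0.05]],[-0.06,[0.33,0,0],[0,0,-0.05]],[-0.06,[0.4,0,0],[0,0,-0.05]],[-0.06,[0.429,0,0],[0,0,-0.05]],[-0.06,[0.429,0,0],[0,0,-0.05]],[-0.06,[0.429,0,0],[0,0,-0.05]],[-0.06,[0.429,0,0],[0,0,-0.05]]]}}

```text
t: 21.33
tool_pos: [0.6231, -0.0222, 0.2]
tool_rot: [-2.125, -2.313, 0.001]
contact_force: [-0.0, -0.2, -0.8]
opening: 0.0452
grip_force: 0.0
```

Run:
```python
from h import *
st()
im=save("side","pinch",(220,110,370,235),5)
```

```text
t 21.3 pos [ 0.6231 -0.0222  0.2   ] psi 4.8 zax [-0.001 -0.    -1.   ] open 0.0452 grip 0.0 F [-0.  -0.2 -0.8] q [-0.15  0.05  1.61 -0.    1.49 -0.24]
```

View pics/pinch.png

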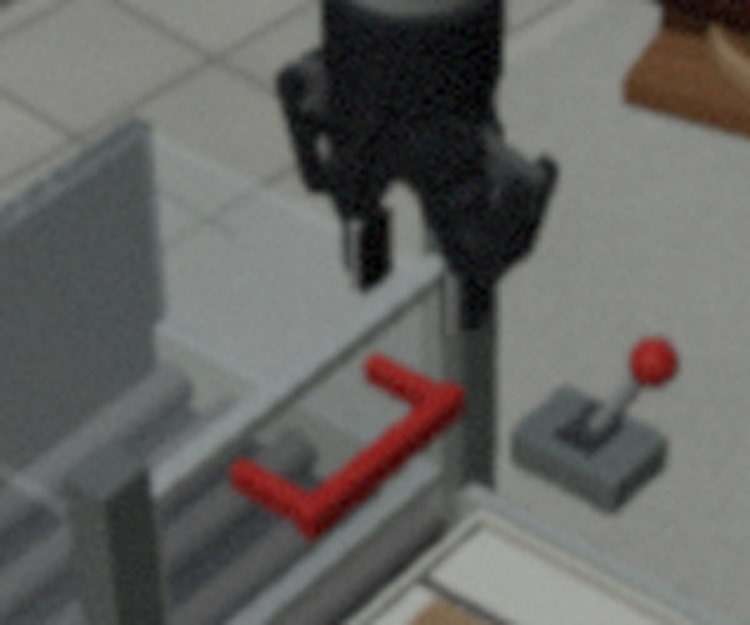

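Side view: the gripper is open 45 mm above the red bar, with bar ends at about (282,214) and (310,189). One finger is on each side of it. Centring, then descending.

Emit:
{"api": "jog_arm", "payload": {"deltas": [[-0.06,[-0.003,0.058,0],[0,0,0]],[-0.06,[-0.003,0.058,-0.03],[0,0,0]],[-0.06,[-0.003,0.058,-0.07],[0,0,0]],[-0.06,[-0.003,0.058,-0.1],[0,0,0]],[-0.06,[-0.003,0.058,-0.12],[0,0,0]],[-0.06,[-0.003,0.058,-0.12],[0,0,0]],[-0.06,[-0.003,0.058,-0.12],[0,0,0]]]}}

```text
t: 21.97
tool_pos: [0.6225, 0.0018, 0.1514]
tool_rot: [-2.123, -2.314, 0.001]
contact_force: [0.2, -0.1, 0.3]
opening: 0.0451
grip_force: 0.0
```

Emit:
{"api": "jog_arm", "payload": {"deltas": [[-0.06,[0,0,-0.03],[0,0,0]],[-0.06,[0,0,-0.06],[0,0,0]],[-0.06,[0,0,-0.085],[0,0,0]],[-0.06,[0,0,-0.085],[0,0,0]],[0.9,[0,0,-0.085],[0,0,0]],[0.9,[0,0,-0.085],[0,0,0]],[0.9,[0,0,-0.085],[0,0,0]],[0.9,[0,0,-0.085],[0,0,0]],[0.9,[0,0,-0.085],[0,0,0]],[0.9,[0,0,-0.085],[0,0,0]]], "squeeze": 60}}

```text
t: 22.8
tool_pos: [0.6223, 0.0019, 0.1185]
tool_rot: [-2.123, -2.314, 0.003]
contact_force: [-6.1, -0.4, 1.5]
opening: 0.0105
grip_force: 62.6
```

Emit:
{"api": "jog_arm", "payload": {"deltas": [[0.9,[0,0,0.02],[0,0,0]],[0.9,[0,0,0.05],[0,0,0]],[0.9,[0,0,0.08],[0,0,0]],[0.9,[0,0,0.11],[0,0,0]],[0.9,[0,0,0.14],[0,0,0]],[0.9,[0,0,0.17],[0,0,0]],[0.9,[0,0,0.2],[0,0,0]],[0.9,[0,0,0.23],[0,0,0]],[0.9,[0,0,0.26],[0,0,0]],[0.9,[0,0,0.26],[0,0,0]],[0.9,[0,0,0.26],[0,0,0]]], "squeeze": 80}}

```text
t: 23.72
tool_pos: [0.6224, 0.0019, 0.2261]
tool_rot: [-2.124, -2.315, 0.002]
contact_force: [-10.3, -1.9, 0.5]
opening: 0.0098
grip_force: 83.6
```

Emit:
{"api": "jog_arm", "payload": {"deltas": [[0.9,[0,0,0.01],[0,0,0]],[0.9,[0,0,0.018],[0,0,0]],[0.9,[0,0,0.025],[0,0,0]],[0.9,[0,0,0.025],[0,0,0]],[0.9,[0,0,0.025],[0,0,0]]]}}

```text
t: 24.13
tool_pos: [0.6223, 0.0019, 0.2325]
tool_rot: [-2.123, -2.314, 0.003]
contact_force: [-5.1, -2.2, -9.3]
opening: 0.0102
grip_force: 82.4
```

Run:
```python
from h import *
st()
im=ctrl.get_image("side").astype(int)
b=(240,80,340,225);s=im[b[1]:b[3],b[0]:b[2]];m=(s[...,0]>120)&(s[...,1]<70);y,x=np.nonzero(m);x=x+b[0];y=y+b[1]
print(x.min(),x.max(),y.min(),y.max(),x[y==y.max()])
p=np.array([.6722,.0058,.0868]);c,sn=np.cos(p[2]),np.sin(p[2])
W=lambda P:np.array([p[0]+c*P[0]-sn*P[1],p[1]+sn*P[0]+c*P[1],P[2]])
for h in(.1,.115,.13): print(h,proj("side",[W((-.056,.055,.141+h)),W((-.056,-.055,.141+h))]).round(1).tolist())
```

```text
t 24.1 pos [0.6223 0.0019 0.2325] psi 4.9 zax [-0.002 -0.    -1.   ] open 0.0102 grip 82.4 F [-5.1 -2.2 -9.3] q [-0.12  0.03  1.57 -0.    1.54 -0.2 ]
264 293 159 172 [278 279 280]
0.1 [[280.9, 190.6], [312.8, 165.1]]
0.115 [[280.6, 185.2], [312.8, 159.7]]
0.13 [[280.3, 179.7], [312.8, 154.3]]
```

Emit:
{"api": "jog_arm", "payload": {"deltas": [[0.9,[0,0,0.008],[0,0,0]],[0.9,[0,0,0.015],[0,0,0]],[0.9,[0,0,0.015],[0,0,0]],[0.9,[0,0,0.015],[0,0,0]]]}}

```text
t: 24.52
tool_pos: [0.6221, 0.002, 0.2326]
tool_rot: [-2.121, -2.312, 0.005]
contact_force: [3.4, -3.6, -27.1]
opening: 0.0105
grip_force: 79.8
```

Emit:
{"api": "jog_arm", "payload": {"deltas": [[0.9,[0,0,0.008],[0,0,0]],[0.9,[0,0,0.015],[0,0,0]],[0.9,[0,0,0.015],[0,0,0]],[0.9,[0,0,0.015],[0,0,0]]]}}

```text
t: 24.85
tool_pos: [0.6219, 0.002, 0.2327]
tool_rot: [-2.12, -2.31, 0.007]
contact_force: [11.6, -3.5, -42.7]
opening: 0.0103
grip_force: 78.8
```

The sash hit its upper stop, so it's at 0.130 (reported z 0.2325; shut is about 0.1025). Releasing and getting behind the tray.

Emit:
{"api": "jog_arm", "payload": {"deltas": [[0.9,[0,0,-0.025],[0,0,0]],[-0.06,[0,0,-0.03],[0,0,0]],[-0.06,[0,0,-0.03],[0,0,0]],[-0.06,[0,0,-0.03],[0,0,0]],[-0.06,[0,0,-0.03],[0,0,0]],[-0.06,[0,0,0.03],[0,0,0]],[-0.06,[0,0,0.08],[0,0,0]],[-0.06,[0,0,0.14],[0,0,0]],[-0.06,[-0.05,0,0.14],[0,0,0]],[-0.06,[-0.1,0,0.14],[0,0,0]],[0.5,[-0.2,-0.01,0.14],[0,0,-0.04]],[1,[-0.3,-0.02,0.14],[0,0,-0.08]]]}}

```text
t: 25.85
tool_pos: [0.503, -0.0058, 0.3023]
tool_rot: [2.399, 2.024, 0.004]
contact_force: [0.4, -0.3, -0.0]
opening: 0.0218
grip_force: 0.0
```

Emit:
{"api": "jog_arm", "payload": {"deltas": [[1,[-0.08,-0.01,0],[0,0,-0.04]],[1,[-0.16,-0.02,0],[0,0,-0.08]],[1,[-0.2,-0.03,0],[0,0,-0.12]],[1,[-0.2,-0.03,0],[0,0,-0.16]],[1,[-0.2,-0.03,-0.1],[0,0,-0.2]],[1,[-0.2,-0.03,-0.2],[0,0,-0.24]],[1,[-0.2,-0.03,-0.3],[0,0,-0.28]],[1,[-0.2,-0.03,-0.4],[0,0,-0.32]],[1,[-0.2,-0.03,-0.4],[0,0,-0.36]],[1,[-0.2,-0.03,-0.4],[0,0,-0.4]],[1,[-0.2,-0.03,-0.4],[0,0,-0.42]],[1,[-0.2,-0.03,-0.4],[0,0,-0.42]]]}}

```text
t: 26.85
tool_pos: [0.4243, -0.018, 0.1421]
tool_rot: [3.138, 0.136, 0.006]
contact_force: [-0.7, -0.6, -0.0]
opening: 0.0002
grip_force: 0.0
```

Run:
```python
from h import *
st()
im=ctrl.get_image("side");print(bamboo("side",im))
```

```text
t 26.9 pos [ 0.4243 -0.018   0.1421] psi -85.0 zax [ 0.004 -0.    -1.   ] open 0.0002 grip 0.0 F [-0.7 -0.6 -0. ] q [-0.22 -0.43  2.12  0.    1.45  1.27]
{'handle': [([625.4, 144.2], 41), ([633.2, 149.6], 60), ([336.4, 250.0], 245), ([323.2, 262.4], 241)], 'blade': [([311.5, 238.3], 215), ([298.3, 249.9], 223)]}
```

Emit:
{"api": "jog_arm", "payload": {"deltas": [[1,[0,0,-0.08],[0,0,0]],[1,[0,0,-0.16],[0,0,0]],[1,[0,0,-0.24],[0,0,0]],[1,[0,0,-0.3],[0.003,-0.04,0]],[1,[0,0,-0.325],[0.007,-0.08,0]],[1,[0,0,-0.325],[0.0096,-0.111,0]],[1,[0,0,-0.325],[0.0096,-0.111,0]],[1,[0,0,-0.325],[0.0096,-0.111,0]]]}}

```text
t: 27.57
tool_pos: [0.4231, -0.0184, 0.0109]
tool_rot: [-3.077, -0.134, -0.546]
contact_force: [-0.2, -0.6, 1.3]
opening: 0.0001
grip_force: 0.0
```

Run:
```python
from h import *
st()
im=ctrl.get_image("side");o=ctrl.get_obs();from scipy.spatial.transform import Rotation as R
c=o["tool_pos"];z=R.from_rotvec(o["tool_rot"]).as_matrix()[:,2]
print("axis-offset",proj("side",c-.037*z),"z-offset",proj("side",c+[0,0,.037]))
m=(im.max(2)<62)&(im.max(2).astype(int)-im.min(2)<20)
for v in range(240,310,3):
    u=np.flatnonzero(m[v,350:460])+350
    if len(u):print(v,u.min(),u.max(),len(u))
```

```text
t 27.6 pos [ 0.4231 -0.0184  0.0109] psi -85.0 zax [ 0.343  0.028 -0.939] open 0.0001 grip 0.0 F [-0.2 -0.6  1.3] q [-0.32 -0.61  2.49  0.17  0.94  1.08]
axis-offset [[369.78597848 279.09904293]] z-offset [[365.23181487 275.79579887]]
240 380 386 7
243 378 395 11
246 377 399 13
249 376 410 19
252 377 414 27
255 375 411 37
258 372 458 46
261 369 458 42
264 366 403 38
267 364 390 23
270 361 387 19
273 357 384 22
276 354 379 17
279 352 377 20
282 350 372 11
285 350 355 6
288 350 353 4
291 350 350 1
```

Emit:
{"api": "jog_arm", "payload": {"deltas": [[1,[0.04,0.0035,0],[0,0,0]],[1,[0.08,0.007,0],[0,0,0]],[1,[0.11,0.01,0],[0,0,0]],[1,[0.125,0.011,0],[0,0,0]],[1,[0.14,0.012,0.003],[0.001,-0.012,0]],[1,[0.16,0.014,0.006],[0.002,-0.024,0]],[1,[0.18,0.016,0.009],[0.003,-0.036,0]],[1,[0.2,0.0175,0.012],[0.004,-0.048,0]],[1,[0.22,0.019,0.014],[0.005,-0.06,0]],[1,[0.24,0.021,0.016],[0.006,-0.072,0]],[1,[0.26,0.0225,0.0175],[0.0072,-0.083,0]],[1,[0.28,0.0245,0.0175],[0.0072,-0.083,0]]]}}

```text
t: 28.62
tool_pos: [0.5358, -0.008, 0.0172]
tool_rot: [-2.968, -0.131, -0.937]
contact_force: [-1.2, 0.6, -0.3]
opening: -0.0002
grip_force: 0.6
```

```bash
cat >> h.py <<'E'
def tray():
    import sys;im=ctrl.get_image("top")
    st();print(bamboo("top",im));h=cv2.cvtColor(im,cv2.COLOR_RGB2HSV);m=cv2.inRange(h,(22,120,90),(35,255,255))
    y,x=np.nonzero(m[100:300,240:380]);x=x+240;y=y+100
    p=np.array([.6722,.0058,.0868]);c,s=np.cos(p[2]),np.sin(p[2]);w=back("top",np.c_[x,y],.065)-[p[0],p[1],0]
    X=c*w[:,0]+s*w[:,1];Y=-s*w[:,0]+c*w[:,1];print("wall n",len(X),"cab x",np.median(X).round(4),"y",Y.min().round(3),Y.max().round(3))
E
python3 -c "from h import *;tray()"
```

```text
t 28.7 pos [ 0.5377 -0.0084  0.0186] psi -85.0 zax [ 0.573  0.05  -0.818] open -0.0003 grip 0.0 F [-0.   0.7  1. ] q [-0.28 -0.37  2.4   0.39  0.56  0.93]
{'handle': [([297.1, 212.2], 95), ([318.3, 211.3], 107), ([328.0, 280.7], 237), ([327.0, 269.4], 60), ([319.9, 319.1], 93), ([224.6, 444.2], 1329), ([204.3, 468.6], 79), ([191.4, 477.1], 132)], 'blade': [([553.2, 121.1], 725), ([315.2, 181.7], 273), ([294.6, 182.9], 274), ([177.0, 471.3], 54), ([594.9, 476.2], 307)]}
wall n 189 cab x -0.1523 y -0.098 0.103
```

Emit:
{"api": "jog_arm", "payload": {"deltas": [[1,[0.015,0.0013,0],[0,-0.005,0]],[1,[0.035,0.003,0.001],[0.001,-0.012,0]],[1,[0.06,0.005,0.002],[0.0015,-0.018,0]],[1,[0.085,0.0075,0.003],[0.002,-0.024,0]],[1,[0.11,0.0095,0.004],[0.0025,-0.03,0]],[1,[0.135,0.012,0.005],[0.003,-0.036,0]],[1,[0.16,0.014,0.006],[0.0035,-0.042,0]],[1,[0.185,0.016,0.007],[0.004,-0.048,0]],[1,[0.21,0.018,0.008],[0.0045,-0.052,0]],[1,[0.235,0.0205,0.009],[0.0048,-0.0556,0]],[1,[0.255,0.022,0.01],[0.0048,-0.0556,0]],[1,[0.27,0.0235,0.01],[0.0048,-0.0556,0]]]}}

```text
t: 29.67
tool_pos: [0.6444, 0.0013, 0.0215]
tool_rot: [-2.869, -0.126, -1.191]
contact_force: [-0.8, 0.0, -0.8]
opening: 0.0003
grip_force: 0.5
```

```bash
python3 -c "from h import *;tray()"
```

```text
t 29.7 pos [0.6454 0.0011 0.0222] psi -85.0 zax [ 0.707  0.061 -0.705] open 0.0001 grip 0.0 F [-0.   0.4  0.8] q [-0.22 -0.09  2.25  0.79  0.31  0.59]
{'handle': [([314.8, 175.0], 70), ([294.0, 176.4], 59), ([322.3, 261.9], 674), ([343.8, 298.9], 144), ([217.0, 448.0], 1025), ([195.2, 473.7], 437)], 'blade': [([553.3, 121.4], 760), ([303.7, 247.8], 81), ([175.9, 470.2], 50), ([594.8, 476.2], 307)]}
wall n 232 cab x -0.0503 y -0.097 0.103
```

Emit:
{"api": "jog_arm", "payload": {"deltas": [[1,[0.015,0.0013,0],[0,0,0]],[1,[0.03,0.0026,0],[0,0,0]],[1,[0.045,0.004,0],[0,0,0]],[1,[0.06,0.005,0],[0,0,0]],[1,[0.075,0.0065,0],[0,0,0]],[1,[0.09,0.008,0],[0,0,0]],[1,[0.103,0.009,0],[0,0,0]],[1,[0.115,0.01,0],[0,0,0]],[1,[0.125,0.011,0],[0,0,0]],[1,[0.135,0.0117,0],[0,0,0]],[1,[0.142,0.0123,0],[0,0,0]],[1,[0.148,0.0128,0],[0,0,0]]]}}

```text
t: 30.72
tool_pos: [0.7026, 0.0063, 0.0211]
tool_rot: [-2.869, -0.125, -1.191]
contact_force: [-1.1, -0.8, 0.3]
opening: 0.0001
grip_force: 0.4
```

```bash
python3 -c "from h import *;tray()"
```

```text
t 30.8 pos [0.703  0.0063 0.0214] psi -85.0 zax [ 0.706  0.061 -0.706] open -0.0000 grip 0.0 F [ 0.4 -0.4  0.1] q [-0.18  0.05  2.11  0.74  0.28  0.66]
{'handle': [([343.2, 262.3], 158), ([206.4, 446.5], 630), ([292.7, 468.5], 700), ([228.4, 468.2], 110), ([195.0, 472.5], 594)], 'blade': [([553.3, 121.5], 778), ([289.2, 119.2], 168), ([309.2, 117.7], 163), ([302.0, 218.3], 62), ([178.1, 466.4], 43), ([594.9, 476.2], 307)]}
wall n 300 cab x 0.008 y -0.098 0.104
```

Wall at about +0.008, so 10 mm remain. Now creeping up to the stop while watching the force.

Emit:
{"api": "jog_arm", "payload": {"deltas": [[1,[0.006,0.0005,0],[0,0,0]],[1,[0.012,0.001,0],[0,0,0]],[1,[0.018,0.0015,0],[0,0,0]],[1,[0.018,0.0015,0],[0,0,0]],[1,[0.018,0.0015,0],[0,0,0]]]}}

```text
t: 31.18
tool_pos: [0.7091, 0.007, 0.0209]
tool_rot: [-2.869, -0.126, -1.19]
contact_force: [-6.6, -0.3, 4.3]
opening: -0.0002
grip_force: 3.4
```

Emit:
{"api": "jog_arm", "payload": {"deltas": [[1,[0.004,0.0004,0],[0,0,0]],[1,[0.008,0.0007,0],[0,0,0]],[1,[0.008,0.0007,0],[0,0,0]]]}}

```text
t: 31.43
tool_pos: [0.7096, 0.0072, 0.0202]
tool_rot: [-2.87, -0.127, -1.186]
contact_force: [-49.5, -6.8, 32.3]
opening: 0.0003
grip_force: 25.0
```

```bash
python3 -c "from h import *;tray()"
```

```text
t 31.5 pos [0.7095 0.0073 0.0202] psi -84.9 zax [ 0.703  0.062 -0.708] open -0.0003 grip 24.1 F [-48.2  -4.8  31.4] q [-0.18  0.06  2.1   0.73  0.28  0.67]
{'handle': [([343.1, 257.5], 157), ([210.0, 450.0], 755), ([195.0, 472.2], 626)], 'blade': [([553.3, 121.5], 780), ([289.1, 118.0], 191), ([308.9, 116.6], 181), ([299.3, 216.1], 72), ([179.3, 465.3], 46), ([594.8, 476.2], 307)]}
wall n 149 cab x 0.0114 y -0.098 0.103
```

The stop was reached at about 48 N. Retracting and heading back to the sash handle.

Emit:
{"api": "jog_arm", "payload": {"deltas": [[1,[-0.03,-0.0026,0],[0,0,0]],[1,[-0.1,-0.009,0.01],[0,0,0]],[1,[-0.19,-0.0165,0.03],[0,0,0]],[1,[-0.28,-0.024,0.05],[-0.002,0.03,0]],[1,[-0.37,-0.032,0.1],[-0.005,0.06,0]],[1,[-0.45,-0.039,0.18],[-0.008,0.09,0]],[1,[-0.525,-0.046,0.26],[-0.011,0.125,0]],[1,[-0.525,-0.046,0.35],[-0.014,0.16,0]],[1,[-0.525,-0.046,0.44],[-0.017,0.2,0]],[1,[-0.525,-0.046,0.53],[-0.021,0.246,0]],[1,[-0.525,-0.046,0.62],[-0.021,0.246,0]],[1,[-0.525,-0.046,0.65],[-0.021,0.246,0]]]}}

```text
t: 32.48
tool_pos: [0.5058, -0.0113, 0.2873]
tool_rot: [3.138, 0.137, 0.027]
contact_force: [0.9, -0.4, 0.6]
opening: -0.0001
grip_force: 0.0
```

```bash
python3 -c "from h import *;tray()"
```

```text
t 32.5 pos [ 0.507  -0.0116  0.2913] psi -85.0 zax [ 0.024 -0.001 -1.   ] open 0.0001 grip 0.0 F [ 1.6 -0.3  3.2] q [-0.17 -0.29  1.77  0.    1.64  1.31]
{'handle': [([536.7, 124.3], 1396), ([310.5, 195.6], 1089), ([330.1, 270.6], 154), ([204.4, 447.0], 558), ([200.3, 475.9], 51)], 'blade': [([553.2, 121.7], 794), ([289.1, 117.4], 182), ([310.0, 116.8], 182), ([276.2, 150.3], 77), ([367.2, 164.3], 78), ([293.0, 271.8], 166), ([261.9, 437.5], 45), ([256.9, 461.8], 58), ([594.8, 476.2], 308)]}
wall n 19 cab x 0.014 y 0.089 0.103
```

Emit:
{"api": "jog_arm", "payload": {"deltas": [[-0.06,[0,0,0],[0,0,0.03]],[-0.06,[0,0,0.02],[0,0,0.07]],[-0.06,[0,0,0.03],[0,0,0.11]],[-0.06,[0,0,0.03],[0,0,0.15]],[-0.06,[0,0,0.03],[0,0,0.19]],[-0.06,[0,0,0.03],[0,0,0.23]],[-0.06,[0,0,0.03],[0,0,0.27]],[-0.06,[0,0,0.03],[0,0,0.31]],[-0.06,[0,0,0.03],[0,0,0.35]],[-0.06,[0,0,0.03],[0,0,0.39]],[-0.06,[0,0,0.03],[0,0,0.42]],[-0.06,[0,0,0.03],[0,0,0.42]]]}}

```text
t: 33.53
tool_pos: [0.5027, -0.0111, 0.2927]
tool_rot: [-2.389, -2.028, -0.013]
contact_force: [-0.1, -0.0, 0.8]
opening: 0.0454
grip_force: 0.0
```

Emit:
{"api": "jog_arm", "payload": {"deltas": [[-0.06,[0,0,0],[0,0,0.04]],[-0.06,[0.05,0,0],[0,0,0.08]],[-0.06,[0.1,0,0],[0,0,0.08]],[-0.06,[0.1,0,0],[0,0,0.08]],[-0.06,[0.1,0,0],[0,0,0.08]]]}}

```text
t: 33.95
tool_pos: [0.5428, -0.0111, 0.2924]
tool_rot: [-2.118, -2.306, -0.01]
contact_force: [-0.2, -0.7, -0.3]
opening: 0.0449
grip_force: 0.0
```

```bash
python3 -c "from h import *;st()"
```

```text
t 34.0 pos [ 0.5428 -0.0111  0.2924] psi 4.9 zax [-0.003  0.011 -1.   ] open 0.0449 grip 0.0 F [-0.2 -0.7 -0.3] q [-0.16 -0.18  1.67  0.01  1.65 -0.25]
```

Emit:
{"api": "jog_arm", "payload": {"deltas": [[-0.06,[0.08,0.02,0],[0,0,0]],[-0.06,[0.16,0.0325,0],[0,0,0]],[-0.06,[0.199,0.0325,0],[0,0,0]],[-0.06,[0.199,0.0325,0],[0,0,0]],[-0.06,[0.199,0.0325,0],[0,0,0]],[-0.06,[0.199,0.0325,-0.05],[0,0,0]],[-0.06,[0.199,0.0325,-0.1],[0,0,0]],[-0.06,[0.199,0.0325,-0.15],[0,0,0]],[-0.06,[0.199,0.0325,-0.15],[0,0,0]],[-0.06,[0.199,0.0325,-0.15],[0,0,0]]]}}

```text
t: 34.78
tool_pos: [0.6205, 0.0018, 0.2324]
tool_rot: [-2.116, -2.307, -0.009]
contact_force: [0.8, -0.2, 0.4]
opening: 0.045
grip_force: 0.0
```

Emit:
{"api": "jog_arm", "payload": {"deltas": [[0.9,[0,0,0],[0,0,0]],[0.9,[0,0,0],[0,0,0]],[0.9,[0,0,0],[0,0,0]],[0.9,[0,0,0],[0,0,0]],[0.9,[0,0,0],[0,0,0]],[0.9,[0,0,0],[0,0,0]]], "squeeze": 60}}

```text
t: 35.28
tool_pos: [0.6224, 0.0017, 0.2341]
tool_rot: [-2.117, -2.31, -0.011]
contact_force: [-2.8, -0.5, 3.2]
opening: 0.0107
grip_force: 62.0
```

Run:
```python
from h import *
p=np.array([.6722,.0058,.0868]);c,s=np.cos(p[2]),np.sin(p[2])
w=back("top",[(296.5,204.4),(317.3,203.2),(294.6,182.9),(315.2,181.7),(289.1,117.4),(310,116.8)],.044)-[p[0],p[1],0]
print(np.c_[c*w[:,0]+s*w[:,1],-s*w[:,0]+c*w[:,1]].round(4))
# back wall inner-top edge & inner bottom: project expected positions
W=lambda P:np.array([p[0]+c*P[0]-s*P[1],p[1]+s*P[0]+c*P[1],P[2]])
im=ctrl.get_image("top");print(im[90:125,300].tolist());print(proj("top",[W((.196,0,.039)),W((.196,0,.047)),W((.196,0,.171))]))
```

```text
[[-0.0763  0.026 ]
 [-0.0775 -0.024 ]
 [-0.0226  0.0261]
 [-0.0237 -0.0237]
 [ 0.1466  0.0258]
 [ 0.144  -0.0259]]
[[124, 75, 67], [123, 74, 66], [123, 74, 67], [120, 72, 65], [119, 71, 64], [117, 70, 62], [114, 68, 61], [113, 68, 60], [112, 67, 60], [110, 66, 59], [108, 65, 58], [107, 64, 57], [106, 63, 57], [104, 63, 56], [102, 62, 55], [101, 61, 55], [100, 60, 55], [98, 60, 55], [95, 58, 52], [94, 58, 53], [92, 57, 51], [89, 55, 50], [87, 55, 49], [84, 53, 48], [82, 53, 48], [79, 52, 48], [76, 50, 46], [72, 48, 45], [69, 47, 44], [65, 45, 42], [62, 44, 40], [67, 46, 43], [89, 54, 49], [112, 66, 58], [121, 70, 62]]
[[297.85121424  99.05058884]
 [297.83461444  97.58786638]
 [297.54819321  72.34931782]]
```

Emit:
{"api": "jog_arm", "payload": {"deltas": [[0.9,[0,0,-0.03],[0,0,0]],[0.9,[0,0,-0.06],[0,0,0]],[0.9,[0,0,-0.09],[0,0,0]],[0.9,[0,0,-0.12],[0,0,0]],[0.9,[0,0,-0.15],[0,0,0]],[0.9,[0,0,-0.18],[0,0,0]],[0.9,[0,0,-0.21],[0,0,0]],[0.9,[0,0,-0.24],[0,0,0]],[0.9,[0,0,-0.27],[0,0,0]],[0.9,[0,0,-0.29],[0,0,0]],[0.9,[0,0,-0.305],[0,0,0]],[0.9,[0,0,-0.305],[0,0,0]]], "squeeze": 80}}

```text
t: 36.33
tool_pos: [0.6223, 0.0017, 0.1088]
tool_rot: [-2.117, -2.309, -0.011]
contact_force: [5.3, -2.2, -8.2]
opening: 0.0095
grip_force: 82.3
```

Emit:
{"api": "jog_arm", "payload": {"deltas": [[0.9,[0,0,-0.01],[0,0,0]],[0.9,[0,0,-0.016],[0,0,0]],[0.9,[0,0,-0.022],[0,0,0]],[0.9,[0,0,-0.028],[0,0,0]],[0.9,[0,0,-0.028],[0,0,0]]]}}

```text
t: 36.75
tool_pos: [0.6225, 0.0017, 0.1067]
tool_rot: [-2.116, -2.31, -0.01]
contact_force: [-15.9, -1.7, 26.7]
opening: 0.0098
grip_force: 86.9
```

Emit:
{"api": "jog_arm", "payload": {"deltas": [[0.9,[0,0,-0.005],[0,0,0]],[0.9,[0,0,-0.008],[0,0,0]],[0.9,[0,0,-0.008],[0,0,0]]]}}

```text
t: 37.0
tool_pos: [0.6225, 0.0017, 0.1066]
tool_rot: [-2.116, -2.31, -0.009]
contact_force: [-23.7, -0.7, 38.5]
opening: 0.0098
grip_force: 88.5
```

Emit:
{"api": "jog_arm", "payload": {"deltas": [[0.9,[0,0,0.027],[0,0,0]],[-0.06,[0,0,0.027],[0,0,0]],[-0.06,[0,0,0.027],[0,0,0]],[-0.06,[0,0,0.027],[0,0,0]],[-0.06,[0,0,0.027],[0,0,0]],[-0.06,[0,0,0.08],[0,0,0]],[-0.06,[0,0,0.16],[0,0,0]],[-0.06,[0,0,0.24],[0,0,0]],[-0.06,[-0.05,0,0.24],[0,0,0]],[-0.06,[-0.15,-0.05,0.24],[0,0,0]],[0.5,[-0.25,-0.13,0.24],[0,0,0]],[1,[-0.3,-0.2,0.24],[0,0,0]]]}}

```text
t: 38.0
tool_pos: [0.5037, -0.0735, 0.192]
tool_rot: [-2.112, -2.312, -0.011]
contact_force: [-0.6, -1.1, 0.4]
opening: 0.0221
grip_force: 0.0
```

Run:
```python
from h import *
tray()
im2=save("side","end_s",(170,100,400,300),2.6);im=save("top","end_t",(220,50,430,290),2.1)
a=cv2.imread("pics/end_t.png");b=cv2.imread("pics/end_s.png");H=min(len(a),len(b))
c=np.hstack([a[:H],b[:H]]);f=min(800/c.shape[1],1);cv2.imwrite("pics/end1.png",cv2.resize(c,None,fx=f,fy=f));print(f,a.shape)
i=im2.astype(int);b=(240,80,330,225);s=i[b[1]:b[3],b[0]:b[2]];m=(s[...,0]>120)&(s[...,1]<70);y,x=np.nonzero(m);print(x.min()+240,x.max()+240,y.max()+80,"h0 v was 212; lower=+")
```

```text
t 38.0 pos [ 0.5002 -0.079   0.1915] psi 4.9 zax [-0.006  0.008 -1.   ] open 0.0146 grip 0.0 F [ 3.3 -3.  -0.6] q [-0.31 -0.23  1.88  0.01  1.5  -0.39]
{'handle': [([536.8, 124.0], 1445), ([363.0, 213.6], 640), ([365.6, 271.9], 92), ([220.8, 441.8], 928), ([207.3, 459.3], 52), ([195.0, 472.7], 543)], 'blade': [([553.3, 121.6], 790), ([289.1, 117.9], 186), ([310.1, 117.3], 190), ([327.0, 170.8], 84), ([405.5, 186.0], 45), ([329.7, 265.8], 104), ([276.0, 433.3], 87), ([179.2, 462.9], 74), ([594.8, 476.2], 307)]}
wall n 81 cab x 0.0152 y -0.043 0.096
0.7699711260827719 (504, 441, 3)
268 310 216 h0 v was 212; lower=+
```

View pics/end1.png

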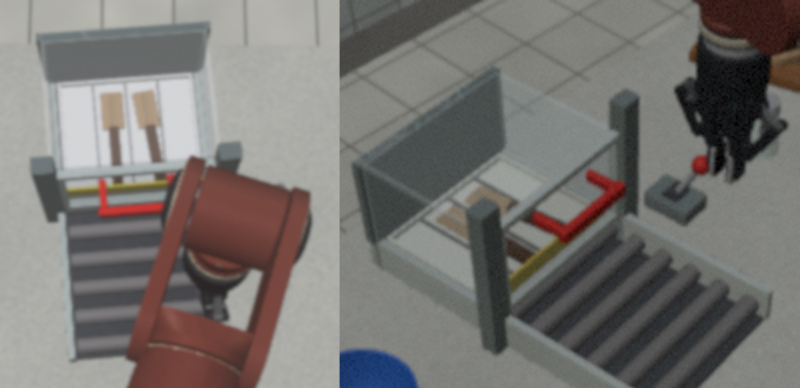

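The top and side views show the tray against the back wall with both spatulas in lanes, the sash down, and the lever ball at about (393,184) still leaning to the robot. Next is the lever.

Emit:
{"api": "jog_arm", "payload": {"deltas": [[1,[0.02,-0.08,0],[0,0,0]],[1,[0.06,-0.16,0],[0,0,0]],[1,[0.12,-0.24,0],[0,0,0]],[1,[0.17,-0.3175,0],[0,0,0]],[1,[0.17,-0.3175,0],[0,0,0]],[1,[0.17,-0.3175,-0.1],[0,0,0]],[1,[0.17,-0.3175,-0.2],[0,0,0]],[1,[0.17,-0.3175,-0.3],[0,0,0]],[1,[0.17,-0.3175,-0.37],[0,0,0]],[1,[0.17,-0.3175,-0.37],[0,0,0]],[1,[0.17,-0.3175,-0.37],[0,0,0]]]}}

```text
t: 39.07
tool_pos: [0.5725, -0.1998, 0.0425]
tool_rot: [-2.112, -2.307, -0.01]
contact_force: [0.3, -0.5, -0.4]
opening: 0.0003
grip_force: 0.0
```

```bash
cat >> h.py <<'E'
def ball(n="side"):
    i=ctrl.get_image(n).astype(int);b=(330,165,380,215) if n=="side" else (370,140,420,210)
    s=i[b[1]:b[3],b[0]:b[2]];m=(s[...,0]>120)&(s[...,1]<70);y,x=np.nonzero(m);print(n,len(x),x.mean()+b[0],y.mean()+b[1])
E
python3 -c "from h import *;st();ball();ball('top')"
```

```text
t 39.1 pos [ 0.5725 -0.1998  0.0425] psi 5.0 zax [-0.006  0.014 -1.   ] open 0.0003 grip 0.0 F [ 0.3 -0.5 -0.4] q [-0.46  0.15  1.77  0.01  1.23 -0.56]
side 41 349.8048780487805 181.0731707317073
top 0 nan nanh.py:39: RuntimeWarning: Mean of empty slice.
  s=i[b[1]:b[3],b[0]:b[2]];m=(s[...,0]>120)&(s[...,1]<70);y,x=np.nonzero(m);print(n,len(x),x.mean()+b[0],y.mean()+b[1])
  ret = ret.dtype.type(ret / rcount)
```

Emit:
{"api": "jog_arm", "payload": {"deltas": [[1,[0.03,-0.011,0],[0,0,0]],[1,[0.06,-0.009,0],[0,0,0]],[1,[0.085,-0.007,0],[0,0,0]],[1,[0.11,-0.005,0],[0,0,0]],[1,[0.135,-0.003,0],[0,0,0]],[1,[0.16,-0.001,0],[0,0,0]],[1,[0.185,0.002,0],[0,0,0]],[1,[0.21,0.005,0],[0,0,0]],[1,[0.235,0.007,0],[0,0,0]],[1,[0.255,0.009,0],[0,0,0]],[1,[0.265,0.01,0],[0,0,0]],[1,[0.265,0.01,0],[0,0,0]]]}}

```text
t: 40.17
tool_pos: [0.6801, -0.197, 0.044]
tool_rot: [-2.116, -2.309, -0.011]
contact_force: [1.1, -0.1, -0.1]
opening: 0.0001
grip_force: 0.0
```

Run:
```python
from h import *
st();ball()
p=np.array([.6722,.0058,.0868]);c,s=np.cos(p[2]),np.sin(p[2])
W=lambda P:np.array([p[0]+c*P[0]-s*P[1],p[1]+s*P[0]+c*P[1],P[2]])
for a in(-.5,0,.3,.5):print(a,proj("side",W((-.02+.08*np.sin(a),-.203,.027+.08*np.cos(a)))))
```

```text
t 40.2 pos [ 0.6801 -0.197   0.044 ] psi 5.0 zax [-0.002  0.012 -1.   ] open 0.0001 grip 0.0 F [ 1.1 -0.1 -0.1] q [-0.39  0.37  1.51  0.01  1.27 -0.48]
side 0 nan nan
-0.5 [[349.71890626 181.47605956]]
0 [[337.60984946 172.42188197]]
0.3 [[330.1324558  169.84934967]]
0.5 [[325.51288821 169.4886201 ]]h.py:39: RuntimeWarning: Mean of empty slice.
  s=i[b[1]:b[3],b[0]:b[2]];m=(s[...,0]>120)&(s[...,1]<70);y,x=np.nonzero(m);print(n,len(x),x.mean()+b[0],y.mean()+b[1])
  ret = ret.dtype.type(ret / rcount)
```

Emit:
{"api": "jog_arm", "payload": {"deltas": [[1,[0.01,0.001,0],[0,0,0]],[1,[0.02,0.002,0],[0,0,0]],[1,[0.02,0.002,0],[0,0,0]]]}}

```text
t: 40.47
tool_pos: [0.6825, -0.1969, 0.044]
tool_rot: [-2.11, -2.302, 0.002]
contact_force: [-16.3, -0.3, 7.6]
opening: -0.0002
grip_force: 8.2
```

```bash
sed -i 's/(330,165,380,215) if/(316,150,380,215) if/' h.py; python3 -W ignore -c "from h import *;st();ball();ball('top')"
```

```text
t 40.5 pos [ 0.6825 -0.1969  0.044 ] psi 5.0 zax [-0.015  0.012 -1.   ] open -0.0002 grip 8.2 F [-16.3  -0.3   7.6] q [-0.39  0.38  1.49  0.01  1.29 -0.48]
side 32 324.875 169.25
top 0 nan nan
```

Emit:
{"api": "jog_arm", "payload": {"deltas": [[1,[-0.04,-0.003,0],[0,0,0]],[1,[-0.1,-0.009,0],[0,0,0]],[1,[-0.19,-0.016,0],[0,0,0]],[1,[-0.27,-0.024,0],[0,0,0]],[1,[-0.27,-0.024,0.1],[0,0,0]],[1,[-0.3,-0.06,0.2],[0,0,0]],[1,[-0.35,-0.15,0.3],[0,0,0]],[1,[-0.4,-0.24,0.4],[0,0,0]],[1,[-0.45,-0.33,0.45],[0,0,0]],[1,[-0.5,-0.4,0.45],[0,0,0]],[1,[-0.5,-0.4,0.45],[0,0,0]],[1,[-0.5,-0.4,0.45],[0,0,0]]]}}

```text
t: 41.57
tool_pos: [0.486, -0.3614, 0.2283]
tool_rot: [-2.127, -2.308, -0.008]
contact_force: [0.4, 0.7, -0.7]
opening: -0.0001
grip_force: 0.0
```

```bash
python3 -W ignore - <<'E'
from h import *
tray();ball();ball("top")
im=save("top","fin",(225,50,425,250),4*.75)
save("side","fins",(170,100,400,300),2.6)
E
python3 - <<'E'
import cv2,numpy as np
a=cv2.imread("pics/fin.png");b=cv2.imread("pics/fins.png");H=min(len(a),len(b));c=np.hstack([a[:H],b[:H]]);f=800/c.shape[1];cv2.imwrite("pics/fin2.png",cv2.resize(c,None,fx=f,fy=f))
E
```

```text
t 41.6 pos [ 0.4868 -0.359   0.2267] psi 4.8 zax [ 0.001  0.009 -1.   ] open -0.0001 grip 0.0 F [0.5 0.2 0.2] q [-0.76 -0.01  1.62  0.01  1.54 -0.85]
{'handle': [([532.1, 117.6], 940), ([499.2, 210.1], 406), ([567.1, 225.1], 1157), ([537.6, 215.4], 236), ([539.0, 282.1], 153), ([445.8, 412.0], 503), ([342.3, 403.1], 159)], 'blade': [([551.0, 115.7], 661), ([310.0, 117.3], 191), ([289.0, 118.1], 187), ([545.4, 170.5], 306), ([514.0, 250.3], 130), ([425.3, 364.2], 68), ([213.4, 404.8], 100), ([251.8, 436.6], 41), ([362.3, 434.2], 62), ([352.1, 454.1], 244), ([341.7, 461.3], 155), ([380.2, 448.7], 153), ([134.8, 464.5], 93), ([594.8, 476.2], 307)]}
wall n 86 cab x 0.0152 y -0.094 0.089
side 34 325.3235294117647 168.85294117647058
top 44 389.9318181818182 152.6818181818182
```

View pics/fin2.png

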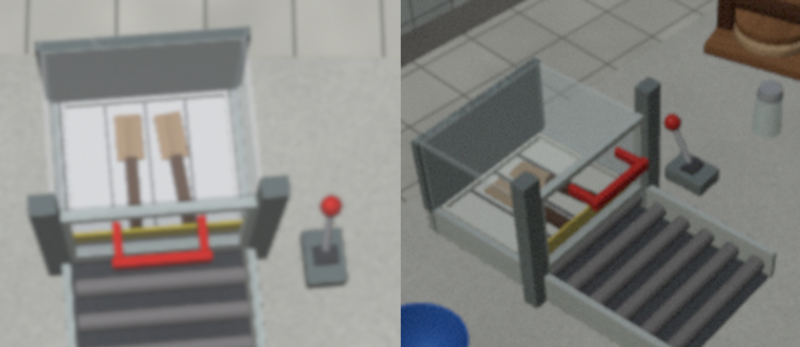

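Run:
```python
from h import *
im=ctrl.get_image("top");h=cv2.cvtColor(im,cv2.COLOR_RGB2HSV)
p=np.array([.6722,.0058,.0868]);c,s=np.cos(p[2]),np.sin(p[2])
def cab(uv,z):
    w=back("top",uv,z)-[p[0],p[1],0];return np.c_[c*w[:,0]+s*w[:,1],-s*w[:,0]+c*w[:,1]]
for nm,(u0,u1) in(("L",(279,300)),("R",(300,322))):
    s_=h[100:170,u0:u1];y,x=np.nonzero((s_[...,1]>55)&(s_[...,0]<22)&(s_[...,2]<200))
    P=cab(np.c_[x+u0,y+100],.046)
    for lo in np.arange(.02,.19,.015):
        k=(P[:,0]>=lo)&(P[:,0]<lo+.015)
        if k.sum()>3:print(nm,lo.round(3),k.sum(),P[k,1].mean().round(4),(P[k,1].max()-P[k,1].min()).round(4))
```

```text
L 0.02 30 0.0455 0.0346
L 0.11 32 0.026 0.025
L 0.125 62 0.0268 0.025
L 0.14 62 0.0254 0.0257
L 0.155 55 0.0264 0.0233
R 0.02 8 -0.0379 0.0097
R 0.11 40 -0.0279 0.0253
R 0.125 61 -0.0268 0.0266
R 0.14 59 -0.0244 0.0267
R 0.155 54 -0.0244 0.0265
```

Run:
```python
from h import *
im=ctrl.get_image("top").astype(int)
p=np.array([.6722,.0058,.0868]);c,s=np.cos(p[2]),np.sin(p[2])
for n,(u0,u1),vr in(("L",(284,300),range(126,152,4)),("R",(303,322),range(126,152,4))):
    pts=[]
    for v in list(range(108,122,3))+list(vr):
        r=im[v,u0-6:u1+6];w=np.clip(r[:,0]-r[:,2],0,None) if v<124 else np.clip(115-r.mean(1),0,None)
        w=np.where(w>w.max()*.4,w,0)
        u=(w*np.arange(u0-6,u1+6)).sum()/w.sum();z=.046 if v<124 else .055
        q=back("top",(u,v),z)[0]-[p[0],p[1],0];pts.append((c*q[0]+s*q[1],-s*q[0]+c*q[1]))
    pts=np.array(pts);print(n,pts.round(4).tolist(),np.polyfit(pts[:,0],pts[:,1],1))
```

```text
** On entry to DLASCL parameter number  4 had an illegal value
 ** On entry to DLASCL parameter number  4 had an illegal value
 ** On entry to DLASCL parameter number  4 had an illegal value
 ** On entry to DLASCL parameter number  4 had an illegal value
 ** On entry to DLASCL parameter number  5 had an illegal value
 ** On entry to DLASCL parameter number  4 had an illegal value<stdin>:9: RuntimeWarning: invalid value encountered in scalar divide
Traceback (most recent call last):
numpy.linalg.LinAlgError: SVD did not converge in Linear Least Squares
```

Run:
```python
from h import *
im=ctrl.get_image("top").astype(int)
p=np.array([.6722,.0058,.0868]);c,s=np.cos(p[2]),np.sin(p[2])
for n,(u0,u1) in(("L",(280,302)),("R",(303,325))):
    pts=[]
    for v in list(range(110,123,3))+list(range(130,152,3)):
        r=im[v,u0:u1];w=np.clip(r[:,0]-r[:,2]-15,0,None).astype(float) if v<124 else np.clip(np.median(r.mean(1))-25-r.mean(1),0,None)
        if w.sum()==0: continue
        u=(w*np.arange(u0,u1)).sum()/w.sum();z=.045 if v<124 else .055
        q=back("top",(u,v),z)[0]-[p[0],p[1],0];pts.append((c*q[0]+s*q[1],-s*q[0]+c*q[1]))
    pts=np.array(pts);print(n,pts.round(4).tolist(),np.polyfit(pts[:,0],pts[:,1],1))
```

```text
L [[0.1659, 0.0262], [0.1579, 0.0262], [0.1499, 0.0262], [0.142, 0.0264], [0.134, 0.0264], [0.1088, 0.0264], [0.101, 0.0264], [0.0932, 0.0265], [0.0855, 0.0265], [0.0777, 0.0263], [0.07, 0.0264], [0.0623, 0.0265], [0.0547, 0.0267]] [-0.00302296  0.02671806]
R [[0.1618, -0.0238], [0.1538, -0.0241], [0.1458, -0.0252], [0.1378, -0.026], [0.1298, -0.0268], [0.1043, -0.029], [0.0964, -0.0299], [0.0886, -0.0305], [0.0808, -0.0316], [0.073, -0.0321], [0.0652, -0.0332], [0.0574, -0.0343]] [ 0.09886945 -0.03955061]
```

Right spatula is 0.10 rad off its lane (limit 0.2) and the left is aligned. The lever is at about 1.0 rad, the sash is shut and the tray is home, so I'm handing in.

```bash
python3 -c "
from station import ctrl
print(ctrl.finish_job())"
```

```text
the job is handed in; nothing more can be done
None
```

The job is handed in, but no verdict came back. By my last measurements both spatulas found lie in lanes in the tray, which is home against the stop; the sash is shut, and the fan went on only after that.

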